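# Feed the next lacquer tile into the polishing jig

### The arm

A 6-joint arm with a two-finger parallel gripper is mounted at the origin on a cart in front of the work surface, level with it; the furniture and walls round the work are solid. World frame = base frame: x ahead of the robot, y to its left, z up, the work surface at z = 0. Lengths are in m, angles in rad, forces in N, time in s.
With the tool pointing down it reaches from about 0.3 to 0.775 m from the base axis. Payload 14.6 kg.
Tool frame: the origin (TCP) lies at the very end of the fingers, on their centre line; the grasp point (between the pads) lies 19 mm behind it; z points along the fingers, y is the direction in which the jaws open and shut (so a half turn about z gives the same grasp; the last joint's range is limited). The gripper opens to 94 mm and grips with 3 to 60 N. Pads are 16 mm wide; open, the fingers measure 119 mm over their backs; the gripper's body (75 mm by 177 mm) begins 78 mm behind the grasp point.
Start: joints at [1.077, 0.3, 1.521, -0, 1.321, -0.067], TCP at [0.228, 0.501, 0.205] pointing down, gripper open.
Joint ranges: [-3.03, 3.03], [-0.79, 2.21], [0.23, 2.52], [-1.04, 4.18], [0, 3.07], [-2.55, 2.55]. Speed limits (rad/s): [2.22, 2.22, 2.57, 3.14, 3.14, 3.14].

### API

Orientations are given as [roll, pitch, yaw] about the fixed x, y, z axes, in that order (R = Rz(yaw) Ry(pitch) Rx(roll)).
In Python, from station import ctrl, vision, ticket gives the robot as it stands.
- The arm moves only by the tool step_arm, never from a script. Its argument "steps" is a list of rows, each an object of numbers: "x", "y", "z": the shift along the tool's x, y, z in m; "ax", "ay", "az": the turn, a rotation vector about the tool's x, y, z in degrees; "claw": the finger opening in m, from 0 to 0.094. A call has 1 to 5 rows; each row shifts and turns the pose as measured when the row begins, along the tool's axes as they then stand; what a row does not reach is not made up. A row lasts 1/12 s, in which the tool goes at most 41.7 mm and 7.16 degrees, less where a joint would pass 70% of its speed; a pose out of reach is approached as far as the arm can. A call with a gripper value outside its range is refused whole. The fingers move at their own pace and stop on an object; "grip_force" is the grip in N (left out, the last holds). Time passes only in rows, so rows that do not move let the fingers close. It gives the time, the measured TCP pose, the force and the opening at its end, in the units of the state.
- ctrl.get_obs(): the state, without advancing time (a new reading comes with each control period).
- vision.camera(name): name is "side" or "top"; returns (picture, depth): 400x640x3 uint8, red, green, blue; 400x640 float32, m along the optical axis (not along the pixel's ray), 0 where there is no reading.
- vision.camera_params(name): a dict with "fov_y" (degrees; the focal length in pixels is half the picture's height over the tangent of half this angle, whatever the lens; pixels are square), "cx", "cy" (the principal point, pixels), "origin" and "attitude" of the camera in the world. Camera axes: x right, y up, looking along -z (the intrinsics and any distortion apply to the point x, -y, -z); pixel columns grow to the right and rows downward; lengths in m; the calibration is good to about 2 mm. A picture is of the moment at which its call begins. camera_params takes no time and is no camera call.
- ticket.hand_in(): hands the job in, once; it reports no verdict.
The state is a dict: "time_s": time; "qpos": joint angles; "joint_vel": joint speeds; "tau": joint torques, N m; "ee_pos": TCP position; "eef_rot": TCP orientation; "force": force on the tool from outside, world axes, zero at the start; "moment": the same for the moment, N m; "grip_width": finger opening in m.
Only numpy, scipy, OpenCV 4.12 (cv2) and the standard library are available. Lean on these libraries where they do the work, as an engineer would, in place of code of your own. Each camera call takes 0.05 s, during which the arm holds its last target.

### The job

Feed the red top tile from the stack into the polishing jig: with light fingertip pressure on its face, slide it sideways off the stack onto the bed, never lifting it, until it lies flat and fully home against the steel end stop. Then swing the cam lever right over so that it clamps the tile against the fence. Leave the tiles below in place and everything else on the table where it is, and do not press hard on the polished face.

Things in the scene. Friction and masses are not known exactly. Their poses are not given: they have to be found in the camera images.
- jig: wooden polishing jig fixed to the table, base 258 x 166 mm. Origin: on the table under the base; x axis from the magazine (stack end) to the bed (clamp end), y to the long fence, z up. Magazine: walls 42.5 mm high, inner faces at x = -111.5 mm and y = +-51.5 mm, open towards the bed, felt floor that gives (15 N per mm); the +51.5 mm wall runs on as the bed's cork-faced fence
- home (a point): point above the jig where the centre of the tile's underside lies, to within 2 mm in height, when the tile is home: 116 mm along the jig's x axis from the stack's centre, 30 mm above the table; axes as the jig's. The bed is rigid and begins 60 mm before it; screws set its top anywhere 1.5 to 5.5 mm below the red tile's underside, and that is not measured. The steel end stop's face is 50 mm beyond this point, 40.5 mm high
- tile_1: top tile: dark red lacquered sample tile with a fine inlaid line, 100 x 100 x 6 mm, about 0.13 kg, origin: centre of its underside, 33.5 mm above the table; axes like the jig's. Slides easily on tiles and wood (friction about 0.25), grips well under a fingertip. It has 1.5 mm of play to each side wall; the walls stand 3 mm above its face, so it can be got at only from its face
- tile_2: second tile, black, same size, directly below the red one; origin: centre of its underside. Its front edge is 6 mm short of the bed; only friction holds it back there
- tile_3: third tile, dark green, same size, origin as above
- tile_4: lowest tile, ochre, same size, origin as above
- cam (a joint): cam clamp beside the bed: eccentric aluminium disc with a lever on an upright pivot at jig x = 56, y = -70 mm. 0 = fully open, 1.745 rad = lever right over at its end stop; grows clockwise seen from above. It meets a tile at about 1.0 rad and holds it against the fence at the end of its swing; 1 to 3 N at the knob turn it, it stays where it is left
- cam_knob (a point): middle of the upright round black knob on the cam's lever: 14 mm across, 27 mm high, this point 60 mm above the table, the lever's top is 12 mm below it. 58 mm from the pivot axis; at joint value 0 it lies, seen from the pivot, 15 degrees clockwise from the jig's x axis
- whetstone: grey whetstone block, 58 x 100 x 46 mm, a bystander; origin: centre of its underside
- sanding_block: wooden sanding block, 46 x 76 x 26 mm, a bystander; origin: centre of its underside
- burnisher: dark steel burnisher, a rod 168 mm long and 12 mm thick, a bystander; origin: centre of its underside
- red_jar: pigment jar, red body and ochre lid, 44 mm across, 55 mm high, a bystander; origin: centre of its underside
- orange_dish: small white dish with orange pigment, 57 mm across, 16 mm high, a bystander; origin: centre of its underside
- tape_roll: roll of masking tape, 92 mm across, 19 mm high, a bystander; origin: centre of its underside
- loupe: black loupe, 45 mm across, 18 mm high, a bystander; origin: centre of its underside
Things that resemble listed ones, but are neither listed nor needed, are in the scene too. Of the things like the tile_1, leave any that is pink; of the rest the larger one is meant.

How it is judged:
On the way, in this order (a step that is already met when the one before it is completed fails the run):
1. the red tile lies flat (within 0.012 rad) on the bed, home against the end stop (within 2 mm), the clamp still open (x of tile_1 in the frame of jig between 0.054 and 0.058 m and z of tile_1 in the frame of jig below 0.033 m and angle between tile_1's own z axis and vertical below 0.012 rad and value of joint cam below 0.8 rad), for 0.2 s.
2. the cam lever is right over and the cam presses on the tile (value of joint cam above 1.5 rad and contact force between tile_1 and cam above 2 N), for 0.2 s.
At the end, for the whole second after the job is handed in: The red tile lies flat (within 0.012 rad) on the bed, its front edge within 2 mm of the end stop, squarely (within 0.03 rad) against the cork-faced fence; the cam lever is turned beyond 1.5 rad and the cam presses on the tile with more than 2 N; all is at rest (all of step 2 and x of tile_1 in the frame of jig between 0.054 and 0.058 m and z of tile_1 in the frame of jig below 0.033 m and angle between tile_1's own z axis and vertical below 0.012 rad and y of tile_1 in the frame of jig above 0.001 m and angle between the x axis of tile_1 and the x axis of jig, either way round below 0.03 rad and linear speed of tile_1 below 0.01 m/s); the robot touches nothing.
It fails at once if the red tile's face is pressed with more than 20 N (contact force between the fingers and tile_1 above 20 N).
It fails at once if the red tile is lifted (more than 6 mm) (z of tile_1 in the frame of jig above 0.0395 m).
It fails at once if a tile below is shifted by more than 3 mm (distance of any of tile_2, tile_3, tile_4 from where it was at the start of the episode above 0.003 m).
It fails at once if a bystander is moved by more than 15 mm (distance of any of whetstone, sanding_block, burnisher, red_jar, orange_dish, tape_roll, loupe from where it was at the start of the episode above 0.015 m).
It also fails if it takes over 70 s, if anything falls off the work surface, if the arm or the gripper's body presses on something with over 40 N, if the wrist force passes 120 N, or if a joint passes its speed limit or range.

## Working session

There is one attempt and no reset: what is moved stays moved. The work goes in short steps, Python scripts to look and compute and a tool call to move; the robot and the scene stay as the last step left them, time stands still between calls to the robot, and variables do not carry over. Pictures are saved under pics/ and viewed, and the job is handed in when it is done.

Besides the shell and the picture viewer there is one more tool, called by a JSON object that holds its "fn" and its "kwargs", one argument or row to a line. step_arm: Moves the arm, as the interface text tells. Its arguments: {"type":"object","properties":{"steps":{"type":"array"},"grip_force":{"type":"number"}},"required":["steps"]}

```bash
mkdir -p pics; ls; python3 - <<'E'
from station import ctrl, vision, ticket
import cv2,numpy as np
for n in ("top","side"):
    p,d=vision.camera(n); cv2.imwrite(f"pics/{n}0.png",p[:,:,::-1]); np.save(f"pics/{n}0_d.npy",d); np.save(f"pics/{n}0_p.npy",p)
    print(n,vision.camera_params(n))
print(ctrl.get_obs())
E
```

```text
pics
top {'fov_y': 44.12021235339694, 'cx': 316.3907040159988, 'cy': 205.07883075579917, 'origin': array([ 0.38554538, -0.032843  ,  1.3786093 ]), 'attitude': array([ 0.11994652, -0.02766812, -1.55438957])}
side {'fov_y': 53.32959872561102, 'cx': 314.7452797257266, 'cy': 199.7272973560257, 'origin': array([ 0.0277118 , -1.04334992,  0.65359721]), 'attitude': array([ 1.08505556,  0.02344226, -0.49808912])}
{'time_s': 0.1, 'qpos': array([ 1.07740003e+00,  3.00403887e-01,  1.52152417e+00, -4.24085338e-05,
        1.32070243e+00, -6.65826660e-02]), 'joint_vel': array([-0.0024074 , -0.00116987, -0.00099665,  0.00130717, -0.00080922,
       -0.0012941 ]), 'tau': array([-1.42441348e-05, -5.32646763e+01, -3.53279650e+01,  7.08008045e-02,
        2.36168504e-02, -3.08263179e-05]), 'ee_pos': array([0.22757525, 0.50044587, 0.20494727]), 'eef_rot': array([-3.14055438e+00, -2.80639359e-05,  2.71478952e+00]), 'force': array([ 0.12114329,  0.7163379 , -0.28852973]), 'moment': array([ 0.02312044,  0.04650292, -0.00754338]), 'grip_width': 0.09412939163838839}
```

View pics/top0.png

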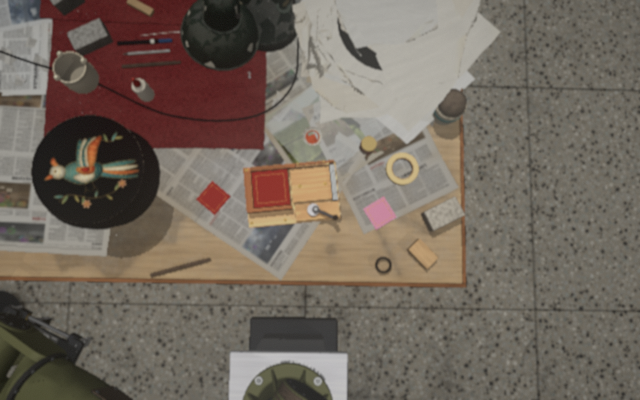

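View pics/side0.png

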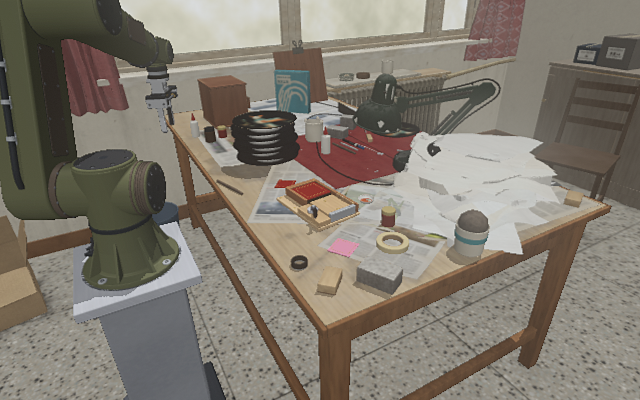

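Like tile_1 in the top view there are three things: the red tile in the jig (270,188), a smaller red tile on the newspaper (212,197) and a pink tile (379,212). The one in the jig fits: it isn't pink, and it is the larger of the other two. I'll confirm with a crop.

```bash
python3 - <<'E'
import cv2,numpy as np
p=cv2.imread("pics/top0.png")
cv2.imwrite("pics/top_crop.png",cv2.resize(p[150:240,190:350],None,fx=5,fy=5,interpolation=cv2.INTER_CUBIC))
p=cv2.imread("pics/side0.png")
cv2.imwrite("pics/side_crop.png",cv2.resize(p[165:240,260:370],None,fx=7,fy=7,interpolation=cv2.INTER_CUBIC))
E
```

```text
(no output)
```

View pics/top_crop.png

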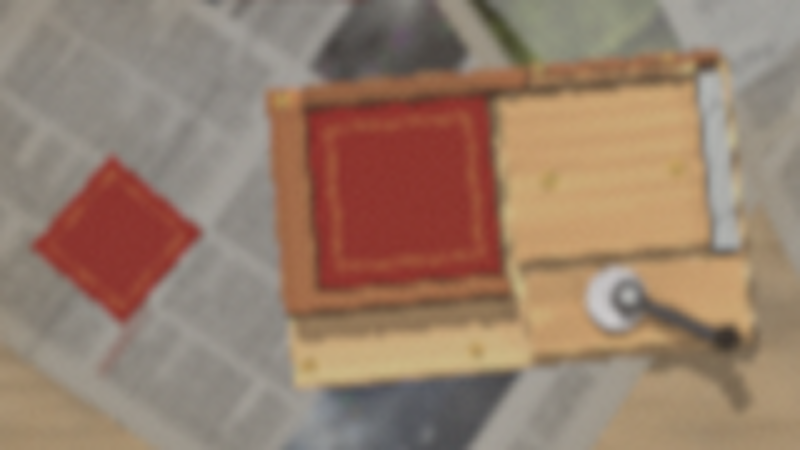

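View pics/side_crop.png

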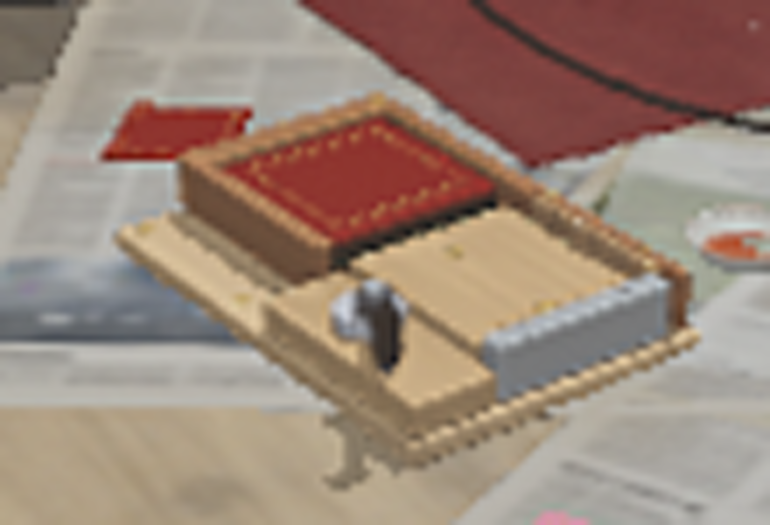

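The crop confirms it: the large red tile with the inlaid line sits in the magazine, crop corners (310,100), (495,95), (503,275), (315,290). The lever is open, with its knob at crop (725,338). Next I'll fit the jig pose.

```bash
cat > h.py <<'E'
import numpy as np,cv2
from scipy.spatial.transform import Rotation as R
from scipy.optimize import least_squares
def cam(prm):
    f=200/np.tan(np.radians(prm['fov_y']/2)); K=np.array([[f,0,prm['cx']],[0,f,prm['cy']],[0,0,1]])
    M=R.from_euler('xyz',prm['attitude']).as_matrix()@np.diag([1,-1,-1]); return K,M,np.array(prm['origin'])
def proj(c,P):
    K,M,o=c; q=(np.atleast_2d(P)-o)@M; q=q@K.T; return q[:,:2]/q[:,2:]
def ray(c,uv,z):
    K,M,o=c; uv=np.atleast_2d(uv).astype(float); d=np.c_[uv,np.ones(len(uv))]@np.linalg.inv(K).T@M.T
    return o+d*((z-o[2])/d[:,2])[:,None]
def jw(pose,P):
    P=np.atleast_2d(P);x,y,a=pose;c,s=np.cos(a),np.sin(a)
    return np.c_[x+c*P[:,0]-s*P[:,1],y+s*P[:,0]+c*P[:,1],P[:,2]]
E
python3 - <<'E'
from h import *
from station import vision
C={n:cam(vision.camera_params(n)) for n in("top","side")}
roi={"top":(150,240,235,350),"side":(175,215,275,335)}
quads={}
for n in C:
    p=np.load(f"pics/{n}0_p.npy").astype(int); r=roi[n]
    m=np.zeros(p.shape[:2],np.uint8)
    s=p[r[0]:r[1],r[2]:r[3]]; m[r[0]:r[1],r[2]:r[3]]=((s[...,0]-s[...,1]>50)&(s[...,1]<75)) 
    k,l,st,_=cv2.connectedComponentsWithStats(m); i=1+np.argmax(st[1:,4]); m=(l==i).astype(np.uint8)
    m=cv2.morphologyEx(m,cv2.MORPH_CLOSE,np.ones((5,5)))
    c=max(cv2.findContours(m,0,2)[0],key=cv2.contourArea)
    w=ray(C[n],c[:,0],0.0395)[:,:2]
    rect=cv2.minAreaRect((w*1000).astype(np.float32)); print(n,st[i],rect, cv2.boxPoints(rect).round(1).tolist())
    d=np.load(f"pics/{n}0_d.npy"); 
    K,M,o=C[n]; ys,xs=np.nonzero(cv2.erode(m,np.ones((5,5)))); dd=d[ys,xs]
    P=o+(np.c_[xs,ys,np.ones(len(xs))]@np.linalg.inv(K).T*dd[:,None])@M.T
    print("depth z",np.percentile(P[:,2],[5,50,95]), "dark:",)
    # table near
E
```

```text
top [ 251  169   39   39 1267] ((592.7431030273438, 60.48581314086914), (100.49532318115234, 100.66738891601562), 6.789867877960205) [[536.9000244140625, 104.5], [548.7999877929688, 4.599999904632568], [648.5999755859375, 16.399999618530273], [636.7000122070312, 116.4000015258789]]
depth z [0.03541543 0.03992319 0.04455336] dark:
side [292 182  39  18 340] ((595.0947875976562, 56.70563507080078), (97.20269775390625, 104.1433334350586), 7.2322492599487305) [[540.2999877929688, 102.19999694824219], [553.4000244140625, -1.100000023841858], [649.9000244140625, 11.199999809265137], [636.7999877929688, 114.5]]
depth z [0.03874573 0.04084992 0.04288087] dark:
```

```bash
python3 - <<'E'
from h import *
from station import vision
pose=(.6005,-.0005,np.radians(-83.0))
a=np.radians(-15)
k=np.array([56+58*np.cos(a),-70+58*np.sin(a)])/1000
L=[[(-.11,-.05,.0395),(-.01,-.05,.0395),(-.01,.05,.0395),(-.11,.05,.0395)],
 [(-.1115,-.0515,.0425),(-.1115,.0515,.0425),(.106,.0515,.0425)],
 [(-.129,-.083,.012),(.129,-.083,.012),(.129,.083,.012),(-.129,.083,.012)],
 [(.106,-.05,.0405),(.106,.05,.0405)],[(.056,-.07,.045),(k[0],k[1],.06)],[(k[0],k[1],.0465),(k[0],k[1],.0735)]]
for n,r,f in (("top",(150,240,235,350),6),("side",(165,240,260,370),7)):
    c=cam(vision.camera_params(n)); p=cv2.imread(f"pics/{n}0.png")[r[0]:r[1],r[2]:r[3]]
    p=cv2.resize(p,None,fx=f,fy=f,interpolation=cv2.INTER_CUBIC)
    for i,l in enumerate(L):
        uv=((proj(c,jw(pose,l))-[r[2],r[0]]+.5)*f).astype(np.int32)
        cv2.polylines(p,[uv],i in(0,2),(0,255,0) if i%2 else (255,255,0),1)
    cv2.imwrite(f"pics/ov_{n}.png",p)
E
```

```text
(no output)
```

View pics/ov_top.png

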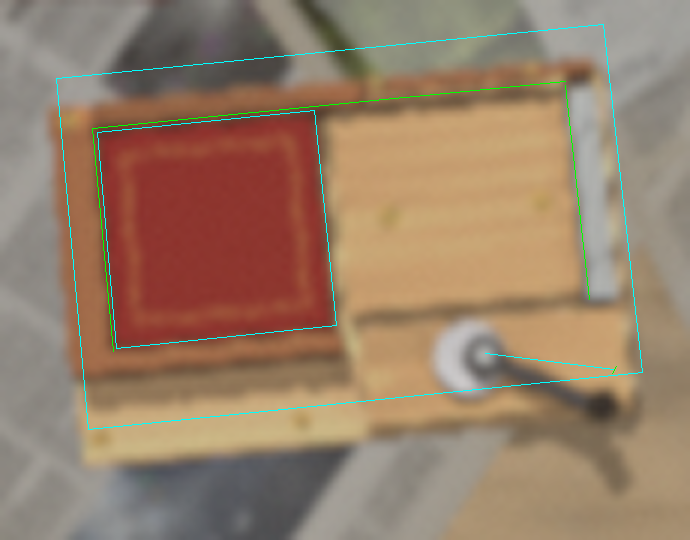

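View pics/ov_side.png

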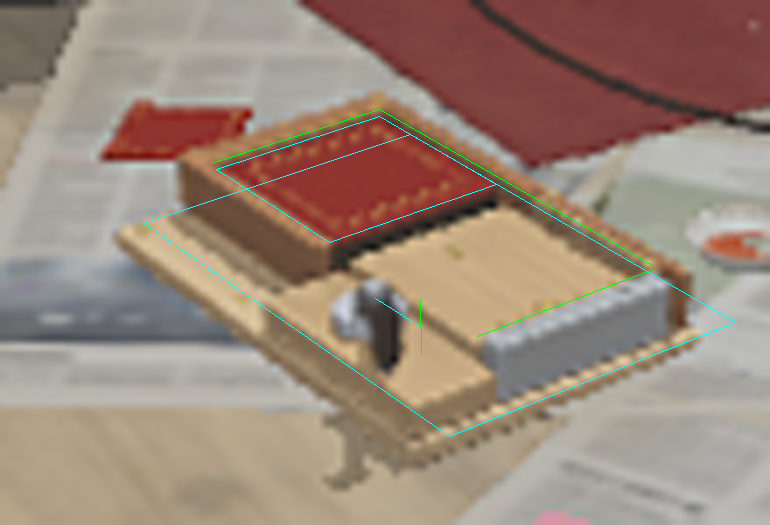

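Overlay: the tile and fence lines match the fit to about 2 mm. The lever stands about 28° from jig x (knob at crop (605,405)), not 15°, so I'll measure the knob separately. Next I'll write a helper that turns targets into tool-frame shifts.

```bash
cat >> h.py <<'E'
POSE=(.6005,-.0005,np.radians(-83.0))
def to(jx,jy,z,yawdeg,n,show=True):
    "rows in tool frame to reach jig point, n rows"
    from station import ctrl
    o=ctrl.get_obs(); p=np.array(o['ee_pos']); rot=R.from_euler('xyz',o['eef_rot'])
    t=jw(POSE,(jx,jy,z))[0]; rt=R.from_euler('xyz',[np.pi,0,np.radians(yawdeg)])
    dv=(rot.inv()*rt).as_rotvec()
    out=[]
    for i in range(n):
        r=rot*R.from_rotvec(dv*i/n)
        out.append((r.inv().apply((t-p)/n)*1000).round(1).tolist())
    print("t",o['time_s'],"mm rows",out,"turn deg/row",np.degrees(dv/n).round(2))
def st():
    from station import ctrl
    o=ctrl.get_obs();p=np.array(o['ee_pos']);a=POSE[2];d=p-np.array([POSE[0],POSE[1],0]);c,s=np.cos(a),np.sin(a)
    f=np.array(o['force'])
    print("t",round(o['time_s'],2),"jig",(1000*np.array([c*d[0]+s*d[1],-s*d[0]+c*d[1],p[2]])).round(2),"rpy",np.degrees(o['eef_rot']).round(2),"Fjig",np.round([c*f[0]+s*f[1],-s*f[0]+c*f[1],f[2]],2),"w",o['grip_width'])
E
python3 - <<'E'
from h import *
from station import vision
c=cam(vision.camera_params("top"))
P=ray(c,[[335.3,217]],.0735)[0]; print("knob world",P)
d=P[:2]-np.array(POSE[:2]); a=POSE[2]; print("jig",np.cos(a)*d[0]+np.sin(a)*d[1],-np.sin(a)*d[0]+np.cos(a)*d[1])
print(jw(POSE,[(-.07,0,.06),(.046,0,.04)]))
to(-.07,0,.15,97,15)
st()
E
```

```text
knob world [ 0.5125365  -0.11720264  0.0735    ]
jig 0.10511270038237405 -0.10153030617161812
[[ 0.59196915  0.06897823  0.06      ]
 [ 0.60610599 -0.04615712  0.04      ]]
t 0.1 mm rows [[-34.0, -16.1, 3.7], [-35.0, -13.8, 3.7], [-35.9, -11.4, 3.7], [-36.6, -8.9, 3.7], [-37.1, -6.4, 3.7], [-37.5, -3.8, 3.7], [-37.6, -1.3, 3.7], [-37.6, 1.3, 3.7], [-37.5, 3.8, 3.7], [-37.1, 6.4, 3.7], [-36.6, 8.9, 3.7], [-35.9, 11.4, 3.7], [-35.0, 13.8, 3.7], [-34.0, 16.1, 3.7], [-32.8, 18.4, 3.7]] turn deg/row [-0.   0.   3.9]
t 0.1 jig [-542.66 -309.1   204.95] rpy [-179.94   -0.    155.55] Fjig [-0.7   0.21 -0.29] w 0.09412939163838839
```

{"fn": "step_arm", "kwargs": {
  "steps": [
    {"x": -0.034, "y": -0.016, "z": 0.0, "az": 3.9, "claw": 0},
    {"x": -0.035, "y": -0.014, "z": 0.0, "az": 3.9, "claw": 0},
    {"x": -0.036, "y": -0.0115, "z": 0.0, "az": 3.9, "claw": 0},
    {"x": -0.0365, "y": -0.009, "z": 0.0, "az": 3.9, "claw": 0},
    {"x": -0.037, "y": -0.0065, "z": 0.0, "az": 3.9, "claw": 0}
  ],
  "grip_force": 10
}}

```text
validation failed for argument at $.st...
```

{"fn": "step_arm", "kwargs": {
  "steps": [
    {"x": -0.0375, "y": -0.004, "z": 0.0037, "az": 3.9, "claw": 0},
    {"x": -0.0375, "y": -0.0013, "z": 0.0037, "az": 3.9, "claw": 0},
    {"x": -0.0375, "y": 0.0013, "z": 0.0037, "az": 3.9, "claw": 0},
    {"x": -0.0375, "y": 0.004, "z": 0.0037, "az": 3.9, "claw": 0},
    {"x": -0.037, "y": 0.0065, "z": 0.0037, "az": 3.9, "claw": 0}
  ]
}}

```text
validation failed for argument at $.st...
```

```bash
python3 -c "
from h import *
st();to(-.07,0,.08,97,6)"
```

```text
t 0.1 jig [-542.66 -309.1   204.95] rpy [-179.94   -0.    155.55] Fjig [-0.7   0.21 -0.29] w 0.09412939163838839
t 0.1 mm rows [[-85.1, -40.3, 20.9], [-90.7, -25.3, 20.9], [-93.6, -9.6, 20.8], [-93.9, 6.4, 20.8], [-91.5, 22.2, 20.8], [-86.4, 37.4, 20.8]] turn deg/row [-0.01  0.    9.76]
```

{"fn": "step_arm", "kwargs": {
  "steps": [
    {"x": -0.034, "y": -0.016, "z": 0.0, "ax": 0.0, "ay": 0.0, "az": 3.9, "claw": 0.0}
  ],
  "grip_force": 10
}}

```text
time_s: 0.18
ee_pos: [0.2496, 0.4739, 0.2044]
eef_rot: [-3.14, -0.001, 2.652]
force: [-0.2, -0.4, -1.0]
grip_width: 0.0902
```

{"fn": "step_arm", "kwargs": {
  "steps": [
    {"x": -0.035, "y": -0.014, "z": 0.0, "ax": 0.0, "ay": 0.0, "az": 3.9, "claw": 0.0},
    {"x": -0.036, "y": -0.0115, "z": 0.0, "ax": 0.0, "ay": 0.0, "az": 3.9, "claw": 0.0},
    {"x": -0.0365, "y": -0.009, "z": 0.0, "ax": 0.0, "ay": 0.0, "az": 3.9, "claw": 0.0},
    {"x": -0.037, "y": -0.0065, "z": 0.0, "ax": 0.0, "ay": 0.0, "az": 3.9, "claw": 0.0},
    {"x": -0.0375, "y": -0.004, "z": 0.0, "ax": 0.0, "ay": 0.0, "az": 3.9, "claw": 0.0}
  ]
}}

```text
time_s: 0.6
ee_pos: [0.3725, 0.3238, 0.2026]
eef_rot: [-3.137, -0.0, 2.301]
force: [0.4, 0.4, 0.6]
grip_width: 0.0574
```

{"fn": "step_arm", "kwargs": {
  "steps": [
    {"x": -0.0375, "y": -0.0013, "z": 0.0037, "ax": 0.0, "ay": 0.0, "az": 3.9, "claw": 0.0},
    {"x": -0.0375, "y": 0.0013, "z": 0.0037, "ax": 0.0, "ay": 0.0, "az": 3.9, "claw": 0.0},
    {"x": -0.0375, "y": 0.004, "z": 0.0037, "ax": 0.0, "ay": 0.0, "az": 3.9, "claw": 0.0},
    {"x": -0.037, "y": 0.0065, "z": 0.0037, "ax": 0.0, "ay": 0.0, "az": 3.9, "claw": 0.0},
    {"x": -0.0365, "y": 0.009, "z": 0.0037, "ax": 0.0, "ay": 0.0, "az": 3.9, "claw": 0.0}
  ]
}}

```text
time_s: 1.02
ee_pos: [0.4965, 0.1704, 0.1836]
eef_rot: [-3.137, 0.001, 1.944]
force: [1.5, 0.6, 0.1]
grip_width: 0.024
```

```bash
python3 -c "
from h import *
st();to(-.07,0,.08,97,5)"
```

```text
t 1.02 jig [-182.31  -82.4   183.59] rpy [-1.7975e+02  8.0000e-02  1.1136e+02] Fjig [-0.44  1.59  0.15] w 0.02396345158463237
t 1.0167 mm rows [[-25.8, 10.5, 20.7], [-25.3, 11.8, 20.7], [-24.7, 13.0, 20.7], [-24.0, 14.2, 20.7], [-23.3, 15.4, 20.7]] turn deg/row [-0.05  0.02  2.87]
```

{"fn": "step_arm", "kwargs": {
  "steps": [
    {"x": -0.026, "y": 0.0105, "z": 0.02, "ax": 0.0, "ay": 0.0, "az": 3.0, "claw": 0.0},
    {"x": -0.0255, "y": 0.012, "z": 0.02, "ax": 0.0, "ay": 0.0, "az": 3.0, "claw": 0.0},
    {"x": -0.025, "y": 0.013, "z": 0.02, "ax": 0.0, "ay": 0.0, "az": 3.0, "claw": 0.0},
    {"x": -0.024, "y": 0.014, "z": 0.02, "ax": 0.0, "ay": 0.0, "az": 3.0, "claw": 0.0},
    {"x": -0.0235, "y": 0.0155, "z": 0.02, "ax": 0.0, "ay": 0.0, "az": 3.0, "claw": 0.0}
  ]
}}

```text
time_s: 1.43
ee_pos: [0.5972, 0.0584, 0.0822]
eef_rot: [3.14, 0.002, 1.664]
force: [0.1, 0.9, 0.7]
grip_width: 0.0002
```

```bash
python3 -c "
from h import *
st();to(-.07,0,.06,97,3)"
```

```text
t 1.43 jig [-58.83   3.95  82.19] rpy [1.7992e+02 1.3000e-01 9.5330e+01] Fjig [-0.87  0.21  0.67] w 0.00020526425750848565
t 1.4333 mm rows [[3.7, -1.4, 7.4], [3.7, -1.4, 7.4], [3.7, -1.4, 7.4]] turn deg/row [ 0.03  0.04 -0.56]
```

{"fn": "step_arm", "kwargs": {
  "steps": [
    {"x": 0.004, "y": -0.0015, "z": 0.0075, "ax": 0.0, "ay": 0.0, "az": -0.6, "claw": 0.0},
    {"x": 0.004, "y": -0.0015, "z": 0.0075, "ax": 0.0, "ay": 0.0, "az": -0.6, "claw": 0.0},
    {"x": 0.003, "y": -0.001, "z": 0.003, "ax": 0.0, "ay": 0.0, "az": -0.5, "claw": 0.0},
    {"x": 0.0, "y": 0.0, "z": 0.0, "ax": 0.0, "ay": 0.0, "az": 0.0, "claw": 0.0}
  ]
}}

```text
time_s: 1.77
ee_pos: [0.5913, 0.0653, 0.0569]
eef_rot: [-3.134, 0.002, 1.688]
force: [-0.1, 0.4, 1.0]
grip_width: 0.0006
```

```bash
python3 - <<'E'
from h import *
from station import vision
st();to(-.07,0,.045,97,3)
for n,r in (("top",(140,240,230,350)),("side",(120,230,230,380))):
    p,_=vision.camera(n); cv2.imwrite(f"pics/a_{n}.png",cv2.resize(p[r[0]:r[1],r[2]:r[3],::-1],None,fx=5,fy=5,interpolation=cv2.INTER_CUBIC))
st()
E
```

```text
t 1.77 jig [-66.46  -1.16  56.92] rpy [-1.7959e+02  1.1000e-01  9.6730e+01] Fjig [-0.37 -0.05  1.  ] w 0.0005979613053507056
t 1.7667 mm rows [[1.2, 0.4, 4.0], [1.2, 0.4, 4.0], [1.2, 0.4, 4.0]] turn deg/row [-0.14  0.04 -0.09]
t 1.87 jig [-66.32  -0.56  58.03] rpy [-1.7969e+02  1.2000e-01  9.6700e+01] Fjig [-0.49 -0.19  0.92] w 0.00031824723532578974
```

View pics/a_side.png

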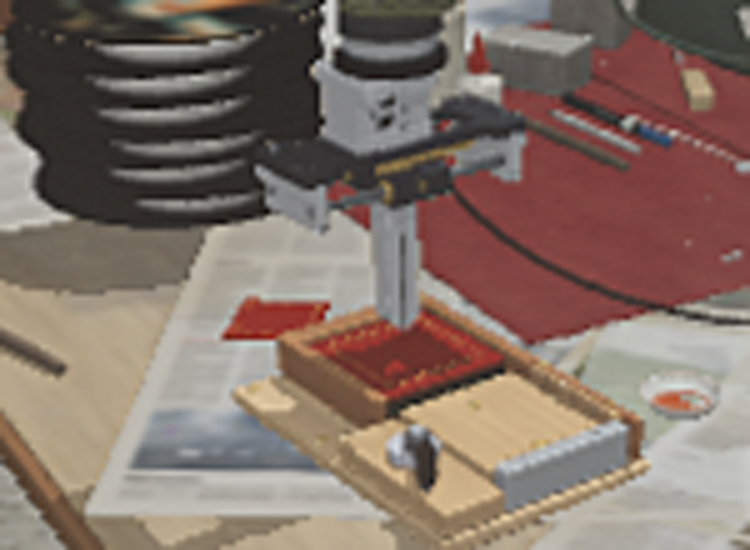

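The side view shows the closed fingertips above the red tile (crop about (400,325)), well inside the walls. I'll descend gently.

{"fn": "step_arm", "kwargs": {
  "steps": [
    {"x": 0.0015, "y": 0.0, "z": 0.006, "ax": -0.3, "ay": 0.0, "az": 0.0, "claw": 0.0},
    {"x": 0.0015, "y": 0.0, "z": 0.006, "ax": 0.0, "ay": 0.0, "az": -0.2, "claw": 0.0},
    {"x": 0.0, "y": 0.0, "z": 0.001, "ax": 0.0, "ay": 0.0, "az": 0.0, "claw": 0.0},
    {"x": 0.0, "y": 0.0, "z": 0.0, "ax": 0.0, "ay": 0.0, "az": 0.0, "claw": 0.0}
  ]
}}

```text
time_s: 2.2
ee_pos: [0.5921, 0.0702, 0.0467]
eef_rot: [3.137, 0.002, 1.694]
force: [0.1, 0.4, 0.6]
grip_width: 0.0004
```

```bash
python3 -c "
from h import *
st()"
```

```text
t 2.2 jig [-71.23   0.26  46.72] rpy [1.7972e+02 1.4000e-01 9.7080e+01] Fjig [-0.38  0.13  0.61] w 0.00038711917671357314
```

{"fn": "step_arm", "kwargs": {
  "steps": [
    {"x": 0.0, "y": 0.0, "z": 0.002, "ax": 0.2, "ay": 0.0, "az": 0.0, "claw": 0.0},
    {"x": 0.0, "y": 0.0, "z": 0.002, "ax": 0.0, "ay": 0.0, "az": 0.0, "claw": 0.0}
  ]
}}

```text
time_s: 2.37
ee_pos: [0.5923, 0.0705, 0.0431]
eef_rot: [3.139, 0.003, 1.695]
force: [-0.3, -0.4, 0.1]
grip_width: 0.0009
```

{"fn": "step_arm", "kwargs": {
  "steps": [
    {"x": 0.0, "y": 0.0, "z": 0.001, "ax": 0.0, "ay": 0.0, "az": 0.0, "claw": 0.0}
  ]
}}

```text
time_s: 2.45
ee_pos: [0.5923, 0.0704, 0.0419]
eef_rot: [3.14, 0.003, 1.695]
force: [-0.3, 0.2, -0.8]
grip_width: 0.0003
```

{"fn": "step_arm", "kwargs": {
  "steps": [
    {"x": 0.0, "y": 0.0, "z": 0.001, "ax": 0.0, "ay": 0.0, "az": 0.0, "claw": 0.0}
  ]
}}

```text
time_s: 2.53
ee_pos: [0.5924, 0.0704, 0.0408]
eef_rot: [3.14, 0.002, 1.695]
force: [-0.1, -0.5, 0.4]
grip_width: 0.0007
```

{"fn": "step_arm", "kwargs": {
  "steps": [
    {"x": 0.0, "y": 0.0, "z": 0.001, "ax": 0.0, "ay": 0.0, "az": 0.0, "claw": 0.0}
  ]
}}

```text
time_s: 2.62
ee_pos: [0.5924, 0.0704, 0.0397]
eef_rot: [3.14, 0.002, 1.695]
force: [0.5, -0.0, 2.3]
grip_width: 0.0003
```

{"fn": "step_arm", "kwargs": {
  "steps": [
    {"x": 0.0, "y": 0.0, "z": 0.0003, "ax": 0.0, "ay": 0.0, "az": 0.0, "claw": 0.0}
  ]
}}

```text
time_s: 2.7
ee_pos: [0.5925, 0.0703, 0.0394]
eef_rot: [3.139, 0.002, 1.694]
force: [-1.9, 0.6, 3.6]
grip_width: 0.0003
```

{"fn": "step_arm", "kwargs": {
  "steps": [
    {"x": 0.0, "y": 0.0, "z": 0.0003, "ax": 0.0, "ay": 0.0, "az": 0.0, "claw": 0.0}
  ]
}}

```text
time_s: 2.78
ee_pos: [0.5926, 0.0704, 0.0394]
eef_rot: [3.139, 0.002, 1.694]
force: [-1.7, -0.2, 4.7]
grip_width: 0.0004
```

{"fn": "step_arm", "kwargs": {
  "steps": [
    {"x": -0.003, "y": 0.0, "z": 0.0003, "ax": 0.0, "ay": 0.0, "az": 0.0, "claw": 0.0}
  ]
}}

```text
time_s: 2.87
ee_pos: [0.5932, 0.0677, 0.0395]
eef_rot: [3.138, 0.002, 1.695]
force: [-0.7, 1.4, 5.2]
grip_width: 0.0005
```

{"fn": "step_arm", "kwargs": {
  "steps": [
    {"x": -0.003, "y": 0.0, "z": 0.0003, "ax": 0.0, "ay": 0.0, "az": 0.0, "claw": 0.0}
  ]
}}

```text
time_s: 2.95
ee_pos: [0.5938, 0.0647, 0.0395]
eef_rot: [3.138, 0.002, 1.695]
force: [-1.1, 1.7, 3.8]
grip_width: 0.0004
```

{"fn": "step_arm", "kwargs": {
  "steps": [
    {"x": -0.003, "y": 0.0, "z": 0.0003, "ax": 0.0, "ay": 0.0, "az": 0.0, "claw": 0.0}
  ]
}}

```text
time_s: 3.03
ee_pos: [0.5944, 0.0615, 0.0395]
eef_rot: [3.137, 0.002, 1.695]
force: [0.1, 1.2, 3.8]
grip_width: 0.0007
```

```bash
python3 - <<'E'
from h import *
from station import vision
st()
for n,r in (("top",(140,240,230,350)),("side",(120,230,230,380))):
    p,_=vision.camera(n); cv2.imwrite(f"pics/b_{n}.png",cv2.resize(p[r[0]:r[1],r[2]:r[3],::-1],None,fx=5,fy=5,interpolation=cv2.INTER_CUBIC))
st()
E
```

```text
t 3.03 jig [-62.27   1.54  39.47] rpy [1.7974e+02 1.1000e-01 9.7120e+01] Fjig [-1.13  0.22  3.79] w 0.0006710676470753365
t 3.13 jig [-61.82   1.54  39.43] rpy [1.7974e+02 1.4000e-01 9.7090e+01] Fjig [1.47 0.49 3.87] w 0.00025554715125278353
```

View pics/b_side.png

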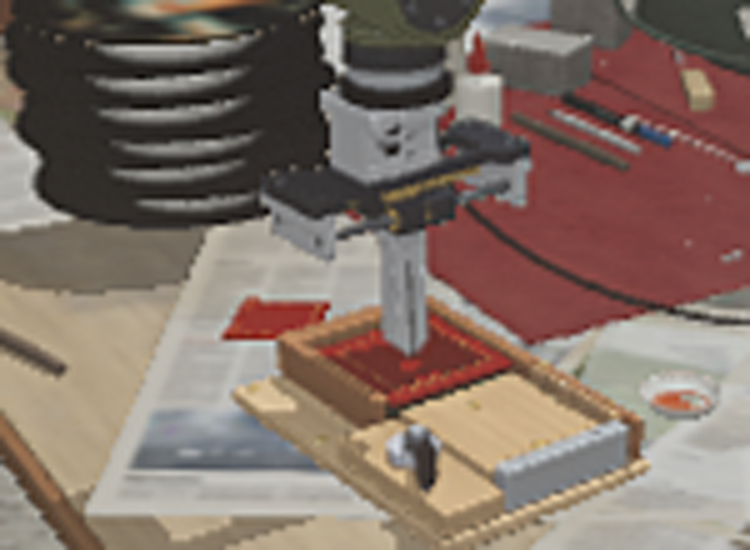

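{"fn": "step_arm", "kwargs": {
  "steps": [
    {"x": -0.004, "y": -0.0002, "z": 0.0003, "ax": 0.05, "ay": 0.0, "az": 0.0, "claw": 0.0},
    {"x": -0.004, "y": -0.0002, "z": 0.0003, "ax": 0.05, "ay": 0.0, "az": 0.0, "claw": 0.0},
    {"x": -0.004, "y": -0.0002, "z": 0.0003, "ax": 0.05, "ay": 0.0, "az": 0.0, "claw": 0.0}
  ]
}}

```text
time_s: 3.38
ee_pos: [0.596, 0.0489, 0.0393]
eef_rot: [3.138, 0.002, 1.695]
force: [-0.4, 1.5, 6.6]
grip_width: 0.0005
```

{"fn": "step_arm", "kwargs": {
  "steps": [
    {"x": -0.004, "y": -0.0002, "z": 0.0003, "ax": 0.05, "ay": 0.0, "az": 0.0, "claw": 0.0},
    {"x": -0.004, "y": -0.0002, "z": 0.0003, "ax": 0.05, "ay": 0.0, "az": 0.0, "claw": 0.0},
    {"x": -0.004, "y": -0.0002, "z": 0.0003, "ax": 0.0, "ay": 0.0, "az": 0.0, "claw": 0.0}
  ]
}}

```text
time_s: 3.63
ee_pos: [0.5977, 0.036, 0.0394]
eef_rot: [3.138, 0.002, 1.695]
force: [-1.3, 1.9, 5.0]
grip_width: 0.0007
```

```bash
python3 - <<'E'
from h import *
from station import vision
st()
for n,r in (("top",(140,240,230,350)),("side",(120,230,230,380))):
    p,_=vision.camera(n); cv2.imwrite(f"pics/c_{n}.png",cv2.resize(p[r[0]:r[1],r[2]:r[3],::-1],None,fx=5,fy=5,interpolation=cv2.INTER_CUBIC))
st()
E
```

```text
t 3.63 jig [-36.61   1.66  39.38] rpy [1.7979e+02 9.0000e-02 9.7100e+01] Fjig [-2.07 -1.08  4.95] w 0.0006641280066886665
t 3.73 jig [-36.05   1.68  39.38] rpy [1.7978e+02 1.1000e-01 9.7070e+01] Fjig [ 1.11 -0.07  5.56] w 0.0004327704184171377
```

View pics/c_side.png

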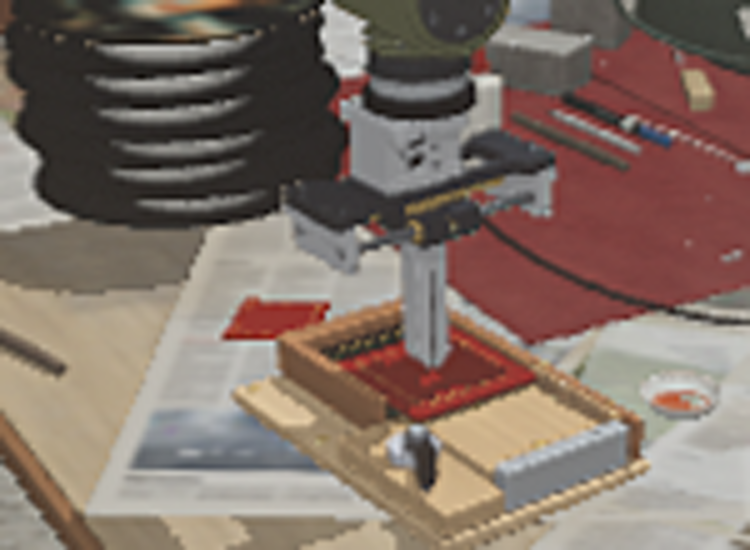

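The side view shows the red tile sliding with the finger: black tile_2 is exposed behind it, and the red tile's front corner is at crop (535,378). I'll carry on towards the tipping region.

{"fn": "step_arm", "kwargs": {
  "steps": [
    {"x": -0.004, "y": -0.0002, "z": 0.0003, "ax": 0.05, "ay": 0.0, "az": 0.0, "claw": 0.0},
    {"x": -0.004, "y": -0.0002, "z": 0.0003, "ax": 0.05, "ay": 0.0, "az": 0.0, "claw": 0.0},
    {"x": -0.004, "y": -0.0002, "z": 0.0003, "ax": 0.05, "ay": 0.0, "az": 0.0, "claw": 0.0}
  ]
}}

```text
time_s: 3.98
ee_pos: [0.5993, 0.0231, 0.0394]
eef_rot: [3.139, 0.002, 1.695]
force: [-1.0, 1.5, 6.1]
grip_width: 0.0006
```

{"fn": "step_arm", "kwargs": {
  "steps": [
    {"x": -0.004, "y": -0.0002, "z": 0.0003, "ax": 0.0, "ay": 0.0, "az": 0.0, "claw": 0.0},
    {"x": -0.004, "y": -0.0002, "z": 0.0003, "ax": 0.0, "ay": 0.0, "az": 0.0, "claw": 0.0}
  ]
}}

```text
time_s: 4.15
ee_pos: [0.6004, 0.0145, 0.0394]
eef_rot: [3.137, 0.001, 1.694]
force: [-1.1, 2.2, 5.5]
grip_width: 0.0005
```

{"fn": "step_arm", "kwargs": {
  "steps": [
    {"x": -0.003, "y": -0.0002, "z": 0.0003, "ax": 0.0, "ay": 0.0, "az": 0.0, "claw": 0.0},
    {"x": -0.003, "y": -0.0002, "z": 0.0003, "ax": 0.0, "ay": 0.0, "az": 0.0, "claw": 0.0}
  ]
}}

```text
time_s: 4.32
ee_pos: [0.6012, 0.0077, 0.0394]
eef_rot: [3.136, 0.001, 1.694]
force: [0.5, 0.8, 5.0]
grip_width: 0.0004
```

```bash
python3 - <<'E'
from h import *
st()
E
```

```text
t 4.32 jig [-8.09  1.69 39.39] rpy [1.797e+02 7.000e-02 9.707e+01] Fjig [-0.72  0.64  5.02] w 0.00036281840876834594
```

{"fn": "step_arm", "kwargs": {
  "steps": [
    {"x": -0.003, "y": -0.0001, "z": 0.0003, "ax": 0.1, "ay": 0.0, "az": 0.0, "claw": 0.0},
    {"x": -0.003, "y": -0.0001, "z": 0.0003, "ax": 0.1, "ay": 0.0, "az": 0.0, "claw": 0.0}
  ]
}}

```text
time_s: 4.48
ee_pos: [0.6021, 0.0011, 0.0393]
eef_rot: [3.139, 0.001, 1.694]
force: [0.4, 0.9, 5.4]
grip_width: 0.0003
```

{"fn": "step_arm", "kwargs": {
  "steps": [
    {"x": -0.003, "y": -0.0001, "z": 0.0004, "ax": 0.0, "ay": 0.0, "az": 0.0, "claw": 0.0},
    {"x": -0.003, "y": -0.0001, "z": 0.0004, "ax": 0.0, "ay": 0.0, "az": 0.0, "claw": 0.0}
  ]
}}

```text
time_s: 4.65
ee_pos: [0.603, -0.0055, 0.039]
eef_rot: [3.138, 0.001, 1.694]
force: [-1.8, 1.7, 6.5]
grip_width: 0.0003
```

```bash
python3 - <<'E'
from h import *
from station import vision
st()
for n,r in (("top",(140,240,230,350)),("side",(120,230,230,380))):
    p,_=vision.camera(n); cv2.imwrite(f"pics/d_{n}.png",cv2.resize(p[r[0]:r[1],r[2]:r[3],::-1],None,fx=5,fy=5,interpolation=cv2.INTER_CUBIC))
st()
E
```

```text
t 4.65 jig [ 5.27  1.87 38.99] rpy [1.798e+02 5.000e-02 9.705e+01] Fjig [-1.94 -1.58  6.51] w 0.0003321356464028974
t 4.75 jig [ 5.66  1.88 39.04] rpy [1.7979e+02 7.0000e-02 9.7030e+01] Fjig [ 1.02 -0.47  6.34] w 0.0006147078878320828
```

View pics/d_side.png

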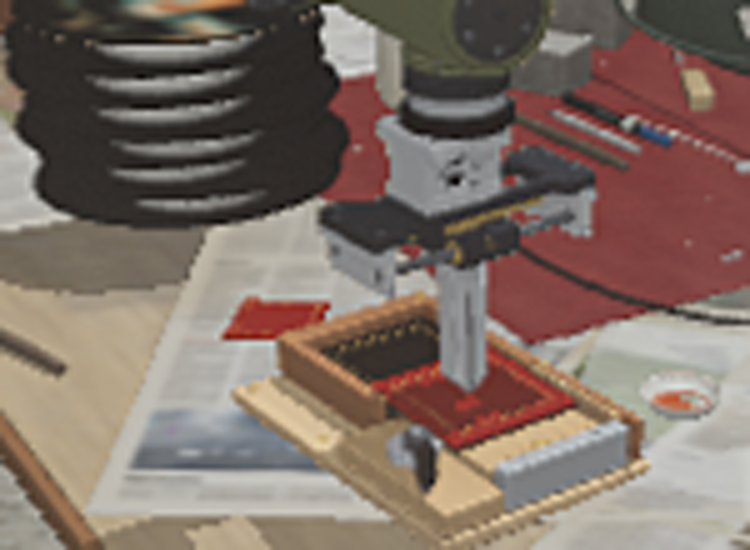

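The red tile's front corner is at crop (575,405), and it is tilting slightly onto the bed. The force is steady at about 6 N, so I'll continue.

{"fn": "step_arm", "kwargs": {
  "steps": [
    {"x": -0.003, "y": -0.0001, "z": 0.0003, "ax": 0.0, "ay": 0.0, "az": 0.0, "claw": 0.0},
    {"x": -0.003, "y": -0.0001, "z": 0.0003, "ax": 0.0, "ay": 0.0, "az": 0.0, "claw": 0.0},
    {"x": -0.003, "y": -0.0001, "z": 0.0003, "ax": 0.0, "ay": 0.0, "az": 0.0, "claw": 0.0}
  ]
}}

```text
time_s: 5.0
ee_pos: [0.6041, -0.0154, 0.0388]
eef_rot: [3.137, 0.001, 1.693]
force: [-1.3, 1.8, 6.3]
grip_width: 0.0004
```

{"fn": "step_arm", "kwargs": {
  "steps": [
    {"x": -0.003, "y": -0.0001, "z": 0.0004, "ax": 0.0, "ay": 0.0, "az": 0.0, "claw": 0.0},
    {"x": -0.003, "y": -0.0001, "z": 0.0004, "ax": 0.0, "ay": 0.0, "az": 0.0, "claw": 0.0}
  ]
}}

```text
time_s: 5.17
ee_pos: [0.6049, -0.0218, 0.0386]
eef_rot: [3.137, 0.0, 1.693]
force: [-1.1, 1.9, 6.9]
grip_width: 0.0006
```

{"fn": "step_arm", "kwargs": {
  "steps": [
    {"x": -0.003, "y": -0.0001, "z": 0.0004, "ax": 0.0, "ay": 0.0, "az": 0.0, "claw": 0.0},
    {"x": -0.003, "y": -0.0001, "z": 0.0004, "ax": 0.0, "ay": 0.0, "az": 0.0, "claw": 0.0}
  ]
}}

```text
time_s: 5.33
ee_pos: [0.6056, -0.0282, 0.0385]
eef_rot: [3.136, -0.0, 1.693]
force: [-1.7, 2.9, 7.3]
grip_width: 0.0003
```

```bash
python3 - <<'E'
from h import *
st()
E
```

```text
t 5.33 jig [28.09  1.72 38.54] rpy [ 1.7968e+02 -1.0000e-02  9.7020e+01] Fjig [-3.07 -1.34  7.3 ] w 0.0002858439847664774
```

{"fn": "step_arm", "kwargs": {
  "steps": [
    {"x": -0.003, "y": -0.0001, "z": 0.0003, "ax": 0.1, "ay": 0.0, "az": 0.0, "claw": 0.0},
    {"x": -0.003, "y": -0.0001, "z": 0.0003, "ax": 0.1, "ay": 0.0, "az": 0.0, "claw": 0.0}
  ]
}}

```text
time_s: 5.5
ee_pos: [0.6058, -0.035, 0.0376]
eef_rot: [3.14, -0.0, 1.693]
force: [-0.0, 0.7, 0.4]
grip_width: 0.0004
```

{"fn": "step_arm", "kwargs": {
  "steps": [
    {"x": -0.001, "y": 0.0, "z": 0.0003, "ax": 0.1, "ay": 0.0, "az": 0.0, "claw": 0.0}
  ]
}}

```text
time_s: 5.58
ee_pos: [0.6057, -0.0366, 0.0369]
eef_rot: [-3.14, -0.0, 1.693]
force: [-0.6, 2.5, 7.6]
grip_width: 0.0005
```

```bash
python3 - <<'E'
from h import *
from station import vision
st()
for n,r in (("top",(140,240,230,350)),("side",(120,230,230,380))):
    p,_=vision.camera(n); cv2.imwrite(f"pics/e_{n}.png",cv2.resize(p[r[0]:r[1],r[2]:r[3],::-1],None,fx=5,fy=5,interpolation=cv2.INTER_CUBIC))
st()
E
```

```text
t 5.58 jig [36.5   0.79 36.94] rpy [-1.7992e+02 -1.0000e-02  9.7000e+01] Fjig [-2.57 -0.33  7.62] w 0.0005326847966332836
t 5.68 jig [36.21  0.9  37.01] rpy [-1.7993e+02 -1.0000e-02  9.7000e+01] Fjig [ 0.37 -0.27  0.29] w 0.0009125626453746068
```

View pics/e_side.png

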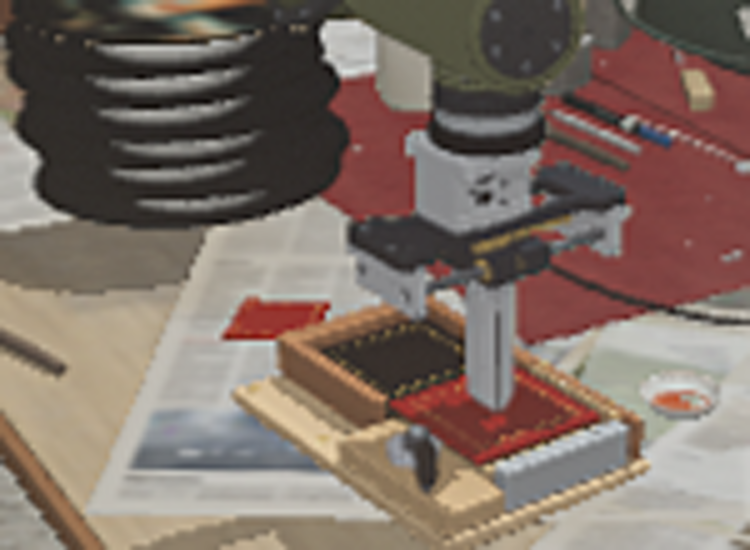

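View pics/e_top.png

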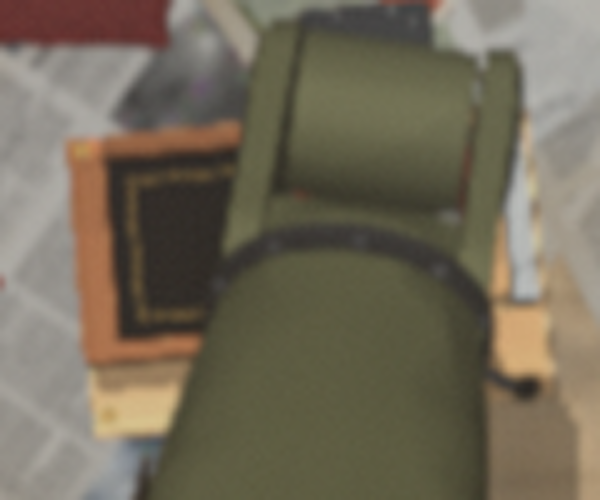

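The tile has dropped off tile_2 onto the bed: its face is at about 36.9 mm, with its front corner at side crop (605,418) just short of the stop. I'll press again lightly and slide it home.

{"fn": "step_arm", "kwargs": {
  "steps": [
    {"x": 0.0, "y": 0.0, "z": 0.0003, "ax": 0.0, "ay": 0.0, "az": 0.0, "claw": 0.0}
  ]
}}

```text
time_s: 5.77
ee_pos: [0.6059, -0.0363, 0.0369]
eef_rot: [-3.14, -0.0, 1.693]
force: [-2.8, 1.9, 10.6]
grip_width: 0.0003
```

{"fn": "step_arm", "kwargs": {
  "steps": [
    {"x": -0.002, "y": 0.0, "z": 0.0003, "ax": 0.0, "ay": 0.0, "az": 0.0, "claw": 0.0}
  ]
}}

```text
time_s: 5.85
ee_pos: [0.6062, -0.0379, 0.037]
eef_rot: [-3.141, -0.0, 1.693]
force: [-2.0, 3.2, 6.9]
grip_width: 0.0002
```

{"fn": "step_arm", "kwargs": {
  "steps": [
    {"x": -0.002, "y": 0.0, "z": 0.0003, "ax": 0.0, "ay": 0.0, "az": 0.0, "claw": 0.0}
  ]
}}

```text
time_s: 5.93
ee_pos: [0.6064, -0.0396, 0.037]
eef_rot: [-3.141, -0.001, 1.693]
force: [-1.3, 2.1, 5.4]
grip_width: 0.0009
```

{"fn": "step_arm", "kwargs": {
  "steps": [
    {"x": -0.002, "y": 0.0, "z": 0.0003, "ax": 0.0, "ay": 0.0, "az": 0.0, "claw": 0.0}
  ]
}}

```text
time_s: 6.02
ee_pos: [0.6066, -0.0412, 0.0369]
eef_rot: [-3.141, -0.001, 1.694]
force: [-2.0, 2.6, 6.0]
grip_width: 0.0005
```

{"fn": "step_arm", "kwargs": {
  "steps": [
    {"x": -0.002, "y": 0.0, "z": 0.0003, "ax": 0.0, "ay": 0.0, "az": 0.0, "claw": 0.0}
  ]
}}

```text
time_s: 6.1
ee_pos: [0.6069, -0.0428, 0.037]
eef_rot: [-3.141, -0.001, 1.694]
force: [-2.6, 2.3, 6.3]
grip_width: 0.0008
```

```bash
python3 - <<'E'
from h import *
st()
E
```

```text
t 6.1 jig [42.79  1.15 36.96] rpy [-1.7994e+02 -9.0000e-02  9.7060e+01] Fjig [-2.57 -2.26  6.33] w 0.0007810967835451036
```

{"fn": "step_arm", "kwargs": {
  "steps": [
    {"x": -0.002, "y": -0.0003, "z": 0.0003, "ax": 0.0, "ay": 0.05, "az": 0.0, "claw": 0.0}
  ]
}}

```text
time_s: 6.18
ee_pos: [0.6069, -0.0445, 0.037]
eef_rot: [-3.141, -0.003, 1.694]
force: [-0.2, 1.0, 3.7]
grip_width: 0.0005
```

{"fn": "step_arm", "kwargs": {
  "steps": [
    {"x": -0.002, "y": -0.0003, "z": 0.0003, "ax": 0.0, "ay": 0.05, "az": 0.0, "claw": 0.0}
  ]
}}

```text
time_s: 6.27
ee_pos: [0.607, -0.0463, 0.037]
eef_rot: [-3.141, -0.004, 1.695]
force: [0.4, 0.9, 6.0]
grip_width: 0.0007
```

{"fn": "step_arm", "kwargs": {
  "steps": [
    {"x": -0.002, "y": -0.0003, "z": 0.0003, "ax": 0.0, "ay": 0.05, "az": 0.0, "claw": 0.0}
  ]
}}

```text
time_s: 6.35
ee_pos: [0.6072, -0.0482, 0.0369]
eef_rot: [3.141, -0.005, 1.695]
force: [-0.0, 1.8, 5.3]
grip_width: 0.0007
```

```bash
python3 - <<'E'
from h import *
from station import vision
st()
p,_=vision.camera("side"); r=(170,225,290,370)
cv2.imwrite(f"pics/f_side.png",cv2.resize(p[r[0]:r[1],r[2]:r[3],::-1],None,fx=9,fy=9,interpolation=cv2.INTER_CUBIC))
st()
E
```

```text
t 6.35 jig [48.13  0.83 36.95] rpy [179.97  -0.26  97.11] Fjig [-1.8   0.17  5.33] w 0.0007405934734630584
t 6.4 jig [48.49  0.84 36.97] rpy [179.96  -0.26  97.1 ] Fjig [-2.06  0.01  6.62] w 0.0005371849613790874
```

View pics/f_side.png

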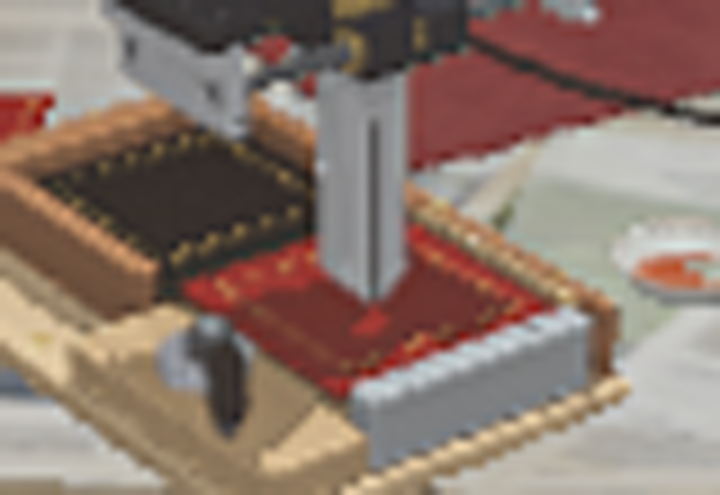

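The red tile's front edge has nearly reached the stop (crop (350,390)–(580,310)). I'll push on until the force rises.

{"fn": "step_arm", "kwargs": {
  "steps": [
    {"x": -0.0015, "y": -0.0001, "z": 0.0003, "ax": 0.0, "ay": -0.08, "az": 0.0, "claw": 0.0}
  ]
}}

```text
time_s: 6.48
ee_pos: [0.6075, -0.0499, 0.037]
eef_rot: [3.14, -0.003, 1.695]
force: [-0.9, 1.3, 5.9]
grip_width: -0.0
```

{"fn": "step_arm", "kwargs": {
  "steps": [
    {"x": -0.0015, "y": -0.0001, "z": 0.0003, "ax": 0.0, "ay": -0.08, "az": 0.0, "claw": 0.0}
  ]
}}

```text
time_s: 6.57
ee_pos: [0.6078, -0.0513, 0.0369]
eef_rot: [3.14, -0.002, 1.695]
force: [-1.8, 2.5, 6.5]
grip_width: 0.0003
```

{"fn": "step_arm", "kwargs": {
  "steps": [
    {"x": -0.0015, "y": -0.0001, "z": 0.0003, "ax": 0.0, "ay": -0.08, "az": 0.0, "claw": 0.0}
  ]
}}

```text
time_s: 6.65
ee_pos: [0.608, -0.0527, 0.0369]
eef_rot: [3.139, -0.001, 1.695]
force: [-1.0, 3.3, 6.0]
grip_width: 0.0007
```

{"fn": "step_arm", "kwargs": {
  "steps": [
    {"x": -0.0015, "y": -0.0001, "z": 0.0003, "ax": 0.0, "ay": 0.0, "az": 0.0, "claw": 0.0}
  ]
}}

```text
time_s: 6.73
ee_pos: [0.6083, -0.054, 0.037]
eef_rot: [3.139, -0.001, 1.695]
force: [-0.8, 3.1, 5.8]
grip_width: 0.0003
```

```bash
python3 - <<'E'
from h import *
st()
E
```

```text
t 6.73 jig [54.02  1.25 36.96] rpy [ 1.7984e+02 -6.0000e-02  9.7120e+01] Fjig [-3.21 -0.44  5.79] w 0.00029286386803515166
```

{"fn": "step_arm", "kwargs": {
  "steps": [
    {"x": -0.0015, "y": -0.0001, "z": 0.0005, "ax": 0.0, "ay": 0.0, "az": 0.0, "claw": 0.0}
  ]
}}

```text
time_s: 6.82
ee_pos: [0.6086, -0.0551, 0.0369]
eef_rot: [3.138, -0.001, 1.695]
force: [-2.6, 4.7, 9.5]
grip_width: 0.0006
```

{"fn": "step_arm", "kwargs": {
  "steps": [
    {"x": -0.0015, "y": -0.0001, "z": 0.0005, "ax": 0.0, "ay": 0.0, "az": 0.0, "claw": 0.0}
  ]
}}

```text
time_s: 6.9
ee_pos: [0.609, -0.0563, 0.0369]
eef_rot: [3.137, -0.002, 1.696]
force: [-2.4, 4.4, 8.6]
grip_width: 0.0005
```

```bash
python3 - <<'E'
from h import *
from station import vision
st()
p,_=vision.camera("side"); r=(170,225,290,370)
cv2.imwrite(f"pics/g_side.png",cv2.resize(p[r[0]:r[1],r[2]:r[3],::-1],None,fx=9,fy=9,interpolation=cv2.INTER_CUBIC))
st()
E
```

```text
t 6.9 jig [56.4   1.62 36.91] rpy [ 1.7976e+02 -1.1000e-01  9.7150e+01] Fjig [-4.7  -1.85  8.6 ] w 0.0005279312637204054
t 6.95 jig [56.59  1.66 36.93] rpy [ 1.7975e+02 -1.0000e-01  9.7140e+01] Fjig [-3.45  0.1   7.96] w 0.000620492095047791
```

View pics/g_side.png

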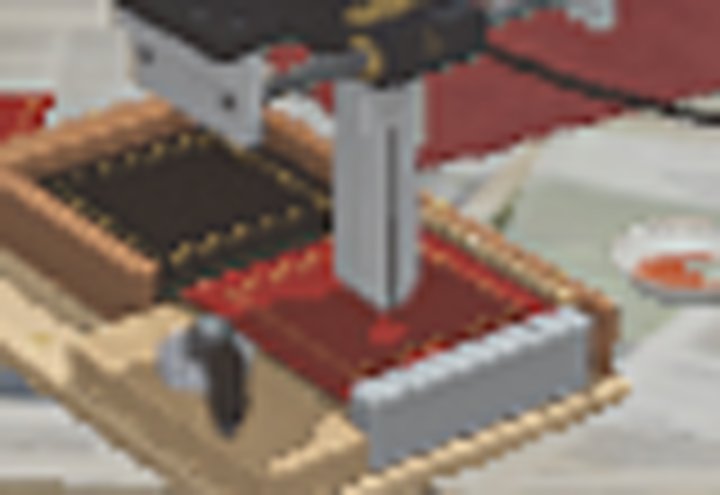

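The finger is now slipping on the tile (friction over 4 N, above sliding on the bed), and the tile's edge lines up with the stop at crop (350,395). I'll lift off and check.

{"fn": "step_arm", "kwargs": {
  "steps": [
    {"x": 0.0, "y": 0.0, "z": -0.005, "ax": 0.0, "ay": 0.0, "az": 0.0, "claw": 0.0},
    {"x": 0.0, "y": 0.0, "z": -0.02, "ax": 0.1, "ay": 0.0, "az": 0.0, "claw": 0.0},
    {"x": 0.0, "y": 0.0, "z": -0.025, "ax": 0.1, "ay": 0.0, "az": 0.0, "claw": 0.0},
    {"x": 0.0, "y": -0.03, "z": -0.02, "ax": 0.0, "ay": 0.0, "az": 0.0, "claw": 0.03},
    {"x": 0.0, "y": -0.04, "z": 0.0, "ax": 0.0, "ay": 0.0, "az": 0.0, "claw": 0.03}
  ]
}}

```text
time_s: 7.37
ee_pos: [0.5401, -0.0653, 0.1073]
eef_rot: [-3.138, -0.002, 1.697]
force: [0.6, -0.4, 0.9]
grip_width: 0.0104
```

{"fn": "step_arm", "kwargs": {
  "steps": [
    {"x": 0.0, "y": -0.04, "z": 0.0, "ax": 0.0, "ay": 0.0, "az": 0.0, "claw": 0.03},
    {"x": 0.0, "y": -0.04, "z": 0.0, "ax": 0.0, "ay": 0.0, "az": 0.0, "claw": 0.03},
    {"x": 0.0, "y": -0.02, "z": 0.0, "ax": 0.0, "ay": 0.0, "az": 0.0, "claw": 0.03},
    {"x": 0.0, "y": 0.0, "z": 0.0, "ax": 0.0, "ay": 0.0, "az": 0.0, "claw": 0.03}
  ]
}}

```text
time_s: 7.7
ee_pos: [0.4314, -0.0784, 0.1079]
eef_rot: [-3.137, -0.001, 1.697]
force: [-0.3, 0.2, 0.9]
grip_width: 0.0296
```

```bash
python3 - <<'E'
from h import *
from station import vision
st()
for n,r,f in (("top",(150,240,235,350),6),("side",(170,225,290,370),9)):
    p,_=vision.camera(n);np.save(f"pics/h_{n}.npy",p); cv2.imwrite(f"pics/h_{n}.png",cv2.resize(p[r[0]:r[1],r[2]:r[3],::-1],None,fx=f,fy=f,interpolation=cv2.INTER_CUBIC))
    c=cam(vision.camera_params(n)); img=cv2.imread(f"pics/h_{n}.png")
    L=[[(.006,-.0485,.0365),(.106,-.0485,.0365),(.106,.0515,.0365),(.006,.0515,.0365)]]
    uv=((proj(c,jw(POSE,L[0]))-[r[2],r[0]]+.5)*f).astype(np.int32)
    cv2.polylines(img,[uv],True,(255,255,0),1); cv2.imwrite(f"pics/h2_{n}.png",img)
E
```

```text
t 7.7 jig [  56.72 -177.31  107.89] rpy [-1.7976e+02 -7.0000e-02  9.7240e+01] Fjig [-0.19 -0.24  0.94] w 0.029634529739664624
```

View pics/h2_top.png

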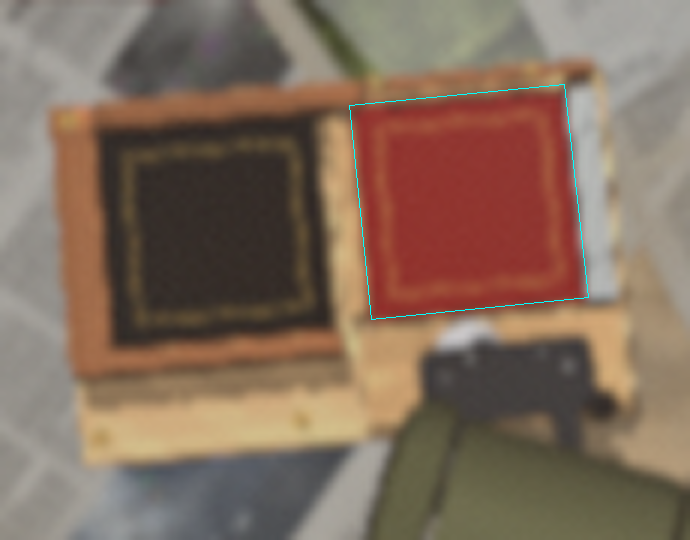

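View pics/h2_side.png

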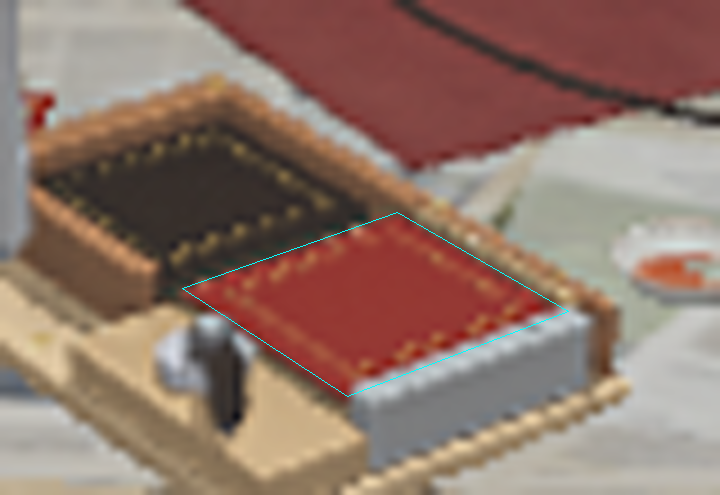

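The tile matches the home outline in both views (top corners (350,105), (565,85), (588,297), (372,319)). I'll quantify the shift and check that tile_2 hasn't moved.

```bash
python3 - <<'E'
from h import *
from station import vision
for n,rois in (("top",(150,205,235,350)),("side",(175,220,300,360))):
    c=cam(vision.camera_params(n)); r=rois
    res=[]
    for f,z in((f"pics/{n}0_p.npy",.0395),(f"pics/h_{n}.npy",.0369)):
        p=np.load(f).astype(int);m=np.zeros(p.shape[:2],np.uint8)
        rr=(150,240,235,350) if n=="top" else ((175,215,275,335) if '0_p' in f else r)
        s=p[rr[0]:rr[1],rr[2]:rr[3]]; m[rr[0]:rr[1],rr[2]:rr[3]]=((s[...,0]-s[...,1]>50)&(s[...,1]<75))
        k,l,stt,_=cv2.connectedComponentsWithStats(m); i=1+np.argmax(stt[1:,4]); m=cv2.morphologyEx((l==i).astype(np.uint8),cv2.MORPH_CLOSE,np.ones((5,5)))
        cc=max(cv2.findContours(m,0,2)[0],key=cv2.contourArea); w=ray(c,cc[:,0],z)[:,:2]
        rect=cv2.minAreaRect((w*1000).astype(np.float32)); ys,xs=np.nonzero(m); ctr=1000*ray(c,[[xs.mean(),ys.mean()]],z)[0,:2]
        print(n,rect,ctr); res.append(ctr)
    d=res[1]-res[0]; a=POSE[2]; print("shift jig",np.cos(a)*d[0]+np.sin(a)*d[1],-np.sin(a)*d[0]+np.cos(a)*d[1])
E
```

```text
top ((592.7431030273438, 60.48581314086914), (100.49532318115234, 100.66738891601562), 6.789867877960205) [592.45148905  60.74050391]
top ((607.3392333984375, -55.964134216308594), (97.80885314941406, 95.47016143798828), 6.625668525695801) [606.79493092 -55.69741369]
shift jig 117.3180328626547 0.046315460480281345
side ((595.0947875976562, 56.70563507080078), (97.20269775390625, 104.1433334350586), 7.2322492599487305) [594.08058201  54.75150497]
side ((607.1013793945312, -55.78987121582031), (101.5334701538086, 95.3803482055664), 7.325377464294434) [605.26615027 -56.18611665]
shift jig 111.47388727612865 -2.4177023733517675
```

Home by the top view: shift about 117 mm (nominal 116) and square. The side estimate is biased because the stop hides part of the tile. Now the cam knob.

```bash
python3 - <<'E'
from h import *
to(.105,-.1015,.1,64.3,5)
E
```

```text
t 7.8 mm rows [[-9.7, 14.5, 1.6], [-7.9, 15.6, 1.6], [-6.1, 16.4, 1.6], [-4.2, 16.9, 1.6], [-2.2, 17.3, 1.6]] turn deg/row [-0.03 -0.    6.59]
```

{"fn": "step_arm", "kwargs": {
  "steps": [
    {"x": -0.01, "y": 0.0145, "z": 0.001, "ax": 0.0, "ay": 0.0, "az": 6.6, "claw": 0.036},
    {"x": -0.008, "y": 0.0155, "z": 0.001, "ax": 0.0, "ay": 0.0, "az": 6.6, "claw": 0.036},
    {"x": -0.006, "y": 0.0165, "z": 0.001, "ax": 0.0, "ay": 0.0, "az": 6.6, "claw": 0.036},
    {"x": -0.004, "y": 0.017, "z": 0.001, "ax": 0.0, "ay": 0.0, "az": 6.6, "claw": 0.036},
    {"x": -0.002, "y": 0.0175, "z": 0.001, "ax": 0.0, "ay": 0.0, "az": 6.6, "claw": 0.036}
  ]
}}

```text
time_s: 8.22
ee_pos: [0.5194, -0.118, 0.1031]
eef_rot: [-3.141, 0.001, 1.103]
force: [-0.3, -0.8, 0.6]
grip_width: 0.0359
```

{"fn": "step_arm", "kwargs": {
  "steps": [
    {"x": 0.0, "y": 0.0, "z": 0.0, "ax": 0.0, "ay": 0.0, "az": 0.0, "claw": 0.036},
    {"x": 0.0, "y": 0.0, "z": 0.0, "ax": 0.0, "ay": 0.0, "az": 0.0, "claw": 0.036}
  ]
}}

```text
time_s: 8.38
ee_pos: [0.5228, -0.1187, 0.1016]
eef_rot: [-3.14, 0.001, 1.099]
force: [-1.7, 0.6, -0.1]
grip_width: 0.036
```

```bash
python3 - <<'E'
from h import *
from station import vision
st();to(.105,-.1015,.09,64.3,1)
p,_=vision.camera("side"); r=(150,225,270,380)
cv2.imwrite(f"pics/i_side.png",cv2.resize(p[r[0]:r[1],r[2]:r[3],::-1],None,fx=7,fy=7,interpolation=cv2.INTER_CUBIC))
E
```

```text
t 8.38 jig [107.89 -91.58 101.64] rpy [-1.7992e+02  5.0000e-02  6.2970e+01] Fjig [-0.77 -1.65 -0.13] w 0.03599121957549727
t 8.3833 mm rows [[-3.2, -9.8, 11.7]] turn deg/row [-0.08  0.05 -1.33]
```

View pics/i_side.png

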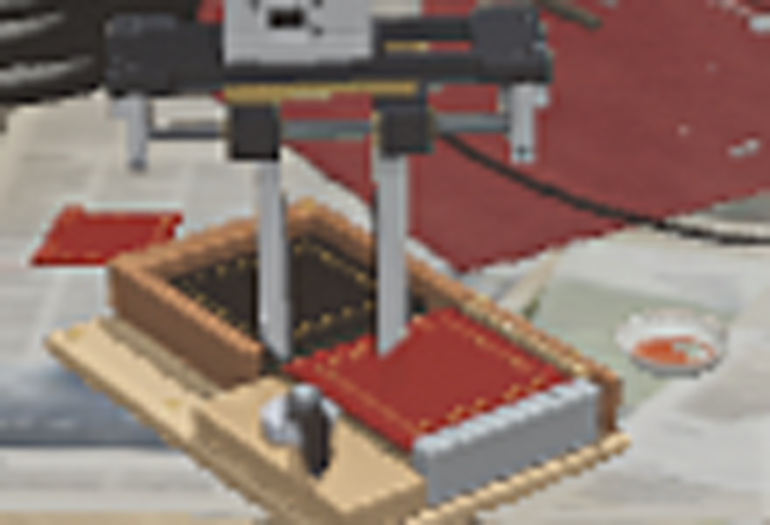

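{"fn": "step_arm", "kwargs": {
  "steps": [
    {"x": -0.003, "y": -0.005, "z": 0.005, "ax": 0.0, "ay": 0.0, "az": -0.7, "claw": 0.036},
    {"x": 0.0, "y": -0.005, "z": 0.003, "ax": 0.0, "ay": 0.0, "az": -0.7, "claw": 0.036},
    {"x": 0.0, "y": 0.0, "z": 0.0, "ax": 0.0, "ay": 0.0, "az": 0.0, "claw": 0.036}
  ]
}}

```text
time_s: 8.68
ee_pos: [0.5104, -0.1157, 0.0926]
eef_rot: [-3.139, 0.001, 1.133]
force: [-0.7, 0.0, -0.2]
grip_width: 0.0363
```

```bash
python3 - <<'E'
from h import *
from station import vision,ctrl
c=cam(vision.camera_params("side"))
st();to(.105,-.1015,.055,64.3,1)
print(proj(c,jw(POSE,[(.105,-.1015,.0735),(.105,-.1015,.0465)])))
p,_=vision.camera("side"); r=(170,225,290,360);f=11
p=cv2.resize(p[r[0]:r[1],r[2]:r[3],::-1],None,fx=f,fy=f,interpolation=cv2.INTER_CUBIC)
o=ctrl.get_obs(); P=np.array(o['ee_pos']); y=R.from_euler('xyz',o['eef_rot']).apply([0,1,0])
for q in (P,P+.018*y,P-.018*y):
    for z in (P[2],.055):
        uv=proj(c,[q[0],q[1],z])[0]; uv=tuple(((uv-[r[2],r[0]]+.5)*f).astype(int).tolist()); cv2.circle(p,uv,4,(0,255,0) if z>.056 else (255,255,0),1)
cv2.imwrite("pics/j_side.png",p)
E
```

```text
t 8.68 jig [ 103.35 -103.47   92.56] rpy [-1.7986e+02  6.0000e-02  6.4940e+01] Fjig [-0.11 -0.69 -0.24] w 0.036319872869055796
t 8.6833 mm rows [[-0.3, 2.6, 37.6]] turn deg/row [-0.14  0.06  0.64]
[[313.75028943 208.11116168]
 [313.96932964 215.89369796]]
```

View pics/j_side.png

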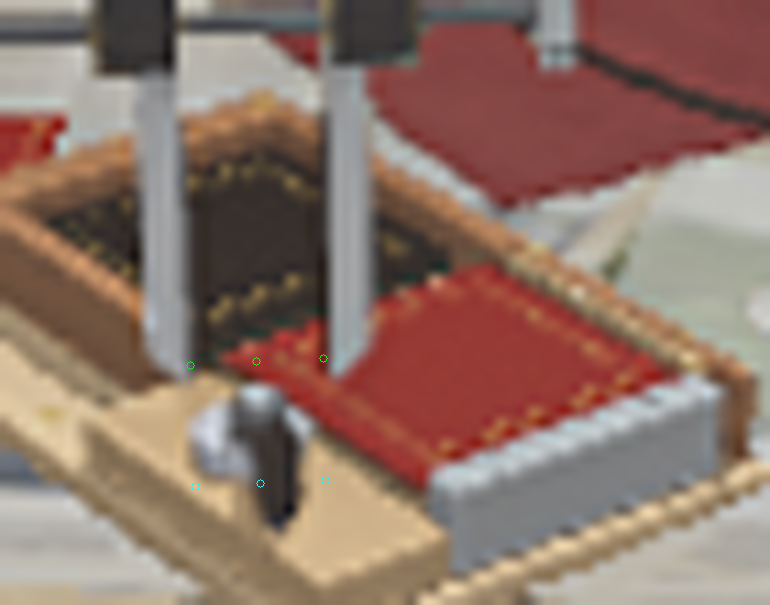

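The knob at crop (280,480) is about 4 mm right of the jaw centre at (260,483). I'll correct by +4 mm in tool y and lower.

{"fn": "step_arm", "kwargs": {
  "steps": [
    {"x": 0.0, "y": 0.004, "z": 0.005, "ax": 0.0, "ay": 0.0, "az": 0.0, "claw": 0.036},
    {"x": 0.0, "y": 0.0, "z": 0.009, "ax": 0.0, "ay": 0.0, "az": 0.0, "claw": 0.036},
    {"x": 0.0, "y": 0.0, "z": 0.009, "ax": 0.0, "ay": 0.0, "az": 0.0, "claw": 0.036},
    {"x": 0.0, "y": 0.0, "z": 0.005, "ax": 0.0, "ay": 0.0, "az": 0.0, "claw": 0.036},
    {"x": 0.0, "y": 0.0, "z": 0.002, "ax": 0.0, "ay": 0.0, "az": 0.0, "claw": 0.036}
  ]
}}

```text
time_s: 9.15
ee_pos: [0.5146, -0.1175, 0.0607]
eef_rot: [-3.141, 0.001, 1.134]
force: [0.5, 0.4, -0.6]
grip_width: 0.0362
```

```bash
python3 - <<'E'
from h import *
from station import vision,ctrl
st();to(.105,-.1015,.054,64.3,1)
p,_=vision.camera("side"); r=(170,225,290,360);f=11
p=cv2.resize(p[r[0]:r[1],r[2]:r[3],::-1],None,fx=f,fy=f,interpolation=cv2.INTER_CUBIC)
cv2.imwrite("pics/k_side.png",p)
E
```

```text
t 9.15 jig [105.69 -99.53  60.71] rpy [-1.7999e+02  4.0000e-02  6.4990e+01] Fjig [-0.31  0.56 -0.56] w 0.03618492655148111
t 9.15 mm rows [[-0.5, -2.0, 6.7]] turn deg/row [-0.01  0.04  0.69]
```

View pics/k_side.png

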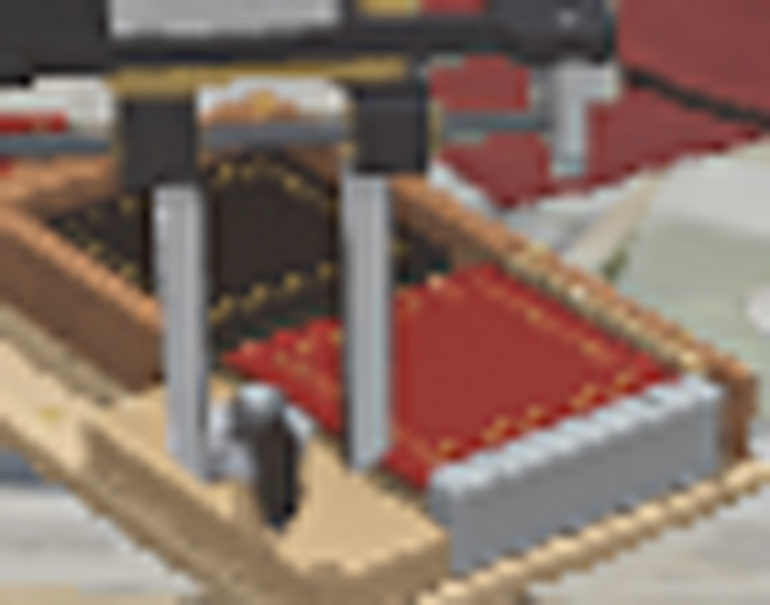

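{"fn": "step_arm", "kwargs": {
  "steps": [
    {"x": 0.0, "y": 0.0, "z": 0.005, "ax": 0.0, "ay": 0.0, "az": 0.0, "claw": 0.036},
    {"x": 0.0, "y": 0.0, "z": 0.0025, "ax": 0.0, "ay": 0.0, "az": 0.0, "claw": 0.024},
    {"x": 0.0, "y": 0.0, "z": 0.0, "ax": 0.0, "ay": 0.0, "az": 0.0, "claw": 0.024},
    {"x": 0.0, "y": 0.0, "z": 0.0, "ax": 0.0, "ay": 0.0, "az": 0.0, "claw": 0.024}
  ]
}}

```text
time_s: 9.53
ee_pos: [0.5144, -0.1175, 0.0519]
eef_rot: [-3.14, 0.001, 1.134]
force: [-0.1, 0.5, 0.2]
grip_width: 0.0247
```

```bash
cat >> h.py <<'E'
def knob(th,z=.053,n=1,off=0.,r=.058):
    "plan: knob angle th (deg, cw positive from jig x); jaw tangential; off = advance along cw tangent"
    t=np.radians(-th); x=.056+r*np.cos(t)+off*np.sin(t); y=-.07+r*np.sin(t)-off*np.cos(t)
    to(x,y,z,97-th,n)
E
python3 - <<'E'
from h import *
from station import vision
st(); knob(32.7)
p,_=vision.camera("side"); r=(170,225,290,360);f=11
cv2.imwrite("pics/l_side.png",cv2.resize(p[r[0]:r[1],r[2]:r[3],::-1],None,fx=f,fy=f,interpolation=cv2.INTER_CUBIC))
p,_=vision.camera("top"); r=(150,240,270,370);f=7
cv2.imwrite("pics/l_top.png",cv2.resize(p[r[0]:r[1],r[2]:r[3],::-1],None,fx=f,fy=f,interpolation=cv2.INTER_CUBIC))
E
```

```text
t 9.53 jig [105.62 -99.74  51.93] rpy [-1.7992e+02  5.0000e-02  6.4990e+01] Fjig [-0.49 -0.02  0.21] w 0.024693865370579597
t 9.5333 mm rows [[-0.2, -1.8, -1.1]] turn deg/row [-0.08  0.05  0.69]
```

View pics/l_side.png

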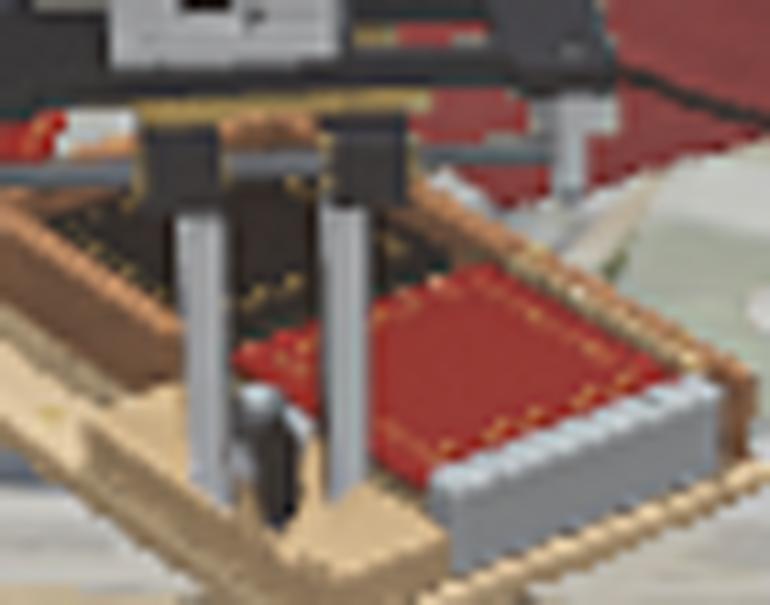

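The knob (crop (278,470)) is caged between the fingers. I'll swing about the pivot in 6° rows: tool y −6 mm, x +0.3 mm, az +6.

{"fn": "step_arm", "kwargs": {
  "steps": [
    {"x": 0.0, "y": -0.005, "z": 0.0, "ax": 0.0, "ay": 0.0, "az": 0.0, "claw": 0.024},
    {"x": 0.0003, "y": -0.006, "z": 0.0, "ax": 0.0, "ay": 0.0, "az": 6.0, "claw": 0.024},
    {"x": 0.0003, "y": -0.006, "z": 0.0, "ax": 0.0, "ay": 0.0, "az": 6.0, "claw": 0.024}
  ]
}}

```text
time_s: 9.88
ee_pos: [0.4999, -0.1094, 0.0528]
eef_rot: [3.14, 0.0, 0.922]
force: [1.0, -0.7, -0.9]
grip_width: 0.024
```

```bash
python3 - <<'E'
from h import *
st(); knob(45,off=.005)
E
```

```text
t 9.88 jig [  95.8  -113.16   52.77] rpy [1.7992e+02 1.0000e-02 5.2810e+01] Fjig [ 0.83  0.9  -0.93] w 0.023973477730706582
t 9.8833 mm rows [[0.7, -2.6, -0.2]] turn deg/row [0.08 0.   0.81]
```

{"fn": "step_arm", "kwargs": {
  "steps": [
    {"x": 0.0008, "y": -0.006, "z": 0.0, "ax": 0.0, "ay": 0.0, "az": 5.5, "claw": 0.024},
    {"x": 0.0005, "y": -0.006, "z": 0.0, "ax": 0.0, "ay": 0.0, "az": 5.5, "claw": 0.024},
    {"x": 0.0003, "y": -0.006, "z": 0.0, "ax": 0.0, "ay": 0.0, "az": 5.5, "claw": 0.024}
  ]
}}

```text
time_s: 10.13
ee_pos: [0.487, -0.0956, 0.0535]
eef_rot: [3.138, -0.002, 0.618]
force: [1.6, -1.4, -0.3]
grip_width: 0.0235
```

```bash
python3 - <<'E'
from h import *
from station import vision
st(); knob(62,off=.005)
p,_=vision.camera("side"); r=(170,225,290,360);f=11
cv2.imwrite("pics/m_side.png",cv2.resize(p[r[0]:r[1],r[2]:r[3],::-1],None,fx=f,fy=f,interpolation=cv2.INTER_CUBIC))
E
```

```text
t 10.13 jig [  80.6  -124.29   53.54] rpy [ 1.7979e+02 -1.0000e-01  3.5420e+01] Fjig [ 1.54  1.44 -0.26] w 0.02353756729624373
t 10.1333 mm rows [[1.5, -1.2, 0.5]] turn deg/row [ 0.21 -0.1   0.42]
```

View pics/m_side.png

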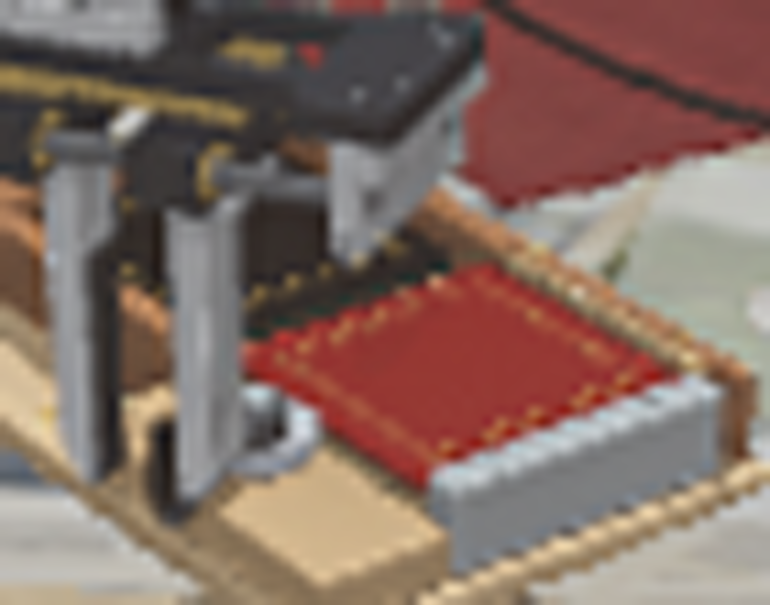

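The lever follows (knob now at crop (165,470), behind the pushing finger) and the disc is turning towards the tile. I'll continue.

{"fn": "step_arm", "kwargs": {
  "steps": [
    {"x": 0.0012, "y": -0.006, "z": 0.0, "ax": 0.0, "ay": 0.0, "az": 6.0, "claw": 0.024},
    {"x": 0.0008, "y": -0.006, "z": 0.0, "ax": 0.0, "ay": 0.0, "az": 6.0, "claw": 0.024},
    {"x": 0.0005, "y": -0.006, "z": 0.0, "ax": 0.0, "ay": 0.0, "az": 6.0, "claw": 0.024}
  ]
}}

```text
time_s: 10.43
ee_pos: [0.4797, -0.0783, 0.0542]
eef_rot: [3.137, -0.004, 0.295]
force: [2.1, -1.6, -1.8]
grip_width: 0.0238
```

```bash
python3 - <<'E'
from h import *
st(); knob(80,off=.005)
E
```

```text
t 10.43 jig [  62.46 -129.4    54.23] rpy [179.76  -0.23  16.87] Fjig [ 1.89  1.85 -1.79] w 0.023816240668956924
t 10.4333 mm rows [[1.6, -1.1, 1.2]] turn deg/row [ 0.24 -0.23 -0.13]
```

{"fn": "step_arm", "kwargs": {
  "steps": [
    {"x": 0.0015, "y": -0.006, "z": 0.0005, "ax": 0.1, "ay": -0.1, "az": 6.0, "claw": 0.024},
    {"x": 0.001, "y": -0.006, "z": 0.0005, "ax": 0.1, "ay": -0.1, "az": 6.0, "claw": 0.024},
    {"x": 0.0005, "y": -0.006, "z": 0.0, "ax": 0.0, "ay": 0.0, "az": 6.0, "claw": 0.024}
  ]
}}

```text
time_s: 10.68
ee_pos: [0.479, -0.0607, 0.0541]
eef_rot: [3.139, -0.003, -0.027]
force: [1.4, -5.1, -2.3]
grip_width: 0.0242
```

```bash
python3 - <<'E'
from h import *
st(); knob(98,off=.005)
E
```

```text
t 10.68 jig [  44.91 -127.94   54.12] rpy [ 1.7985e+02 -1.5000e-01 -1.5700e+00] Fjig [ 5.19  0.74 -2.26] w 0.024202366294393145
t 10.6833 mm rows [[0.9, -2.1, 1.1]] turn deg/row [ 0.15 -0.14 -0.57]
```

{"fn": "step_arm", "kwargs": {
  "steps": [
    {"x": 0.001, "y": -0.006, "z": 0.0005, "ax": 0.1, "ay": -0.1, "az": 5.0, "claw": 0.024},
    {"x": 0.0005, "y": -0.006, "z": 0.0005, "ax": 0.0, "ay": 0.0, "az": 5.0, "claw": 0.024}
  ]
}}

```text
time_s: 10.85
ee_pos: [0.4809, -0.0496, 0.0536]
eef_rot: [3.139, -0.001, -0.207]
force: [-1.1, -5.7, 3.3]
grip_width: 0.0239
```

```bash
python3 - <<'E'
from h import *
from station import vision
st(); knob(115,off=.005)
p,_=vision.camera("side"); r=(170,225,290,360);f=11
cv2.imwrite("pics/n_side.png",cv2.resize(p[r[0]:r[1],r[2]:r[3],::-1],None,fx=f,fy=f,interpolation=cv2.INTER_CUBIC))
E
```

```text
t 10.85 jig [  34.11 -124.66   53.65] rpy [ 1.7983e+02 -8.0000e-02 -1.1830e+01] Fjig [ 5.53 -1.82  3.32] w 0.023944116197041457
t 10.85 mm rows [[1.7, -8.1, 0.6]] turn deg/row [ 0.16 -0.08  6.17]
```

View pics/n_side.png

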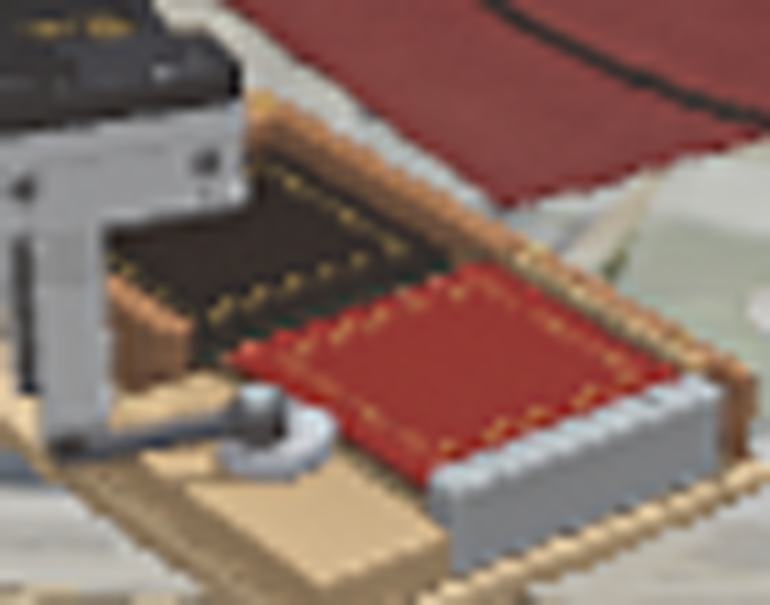

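{"fn": "step_arm", "kwargs": {
  "steps": [
    {"x": 0.0015, "y": -0.005, "z": 0.0, "ax": 0.1, "ay": 0.0, "az": 3.5, "claw": 0.024},
    {"x": 0.0005, "y": -0.004, "z": 0.0, "ax": 0.0, "ay": 0.0, "az": 3.0, "claw": 0.024}
  ]
}}

```text
time_s: 11.07
ee_pos: [0.4844, -0.0409, 0.0537]
eef_rot: [3.14, -0.001, -0.322]
force: [-2.7, -14.1, -1.1]
grip_width: 0.0243
```

```bash
python3 - <<'E'
from h import *
st(); knob(115,off=.005)
E
```

```text
t 11.07 jig [  25.99 -120.17   53.66] rpy [ 1.799e+02 -4.000e-02 -1.846e+01] Fjig [13.62 -4.43 -1.05] w 0.024277853383392743
t 11.0667 mm rows [[0.2, 1.0, 0.7]] turn deg/row [ 0.1  -0.04 -0.46]
```

The force jumped to 14 N at the expected end angle, so that's the end stop. I'll release and lift away.

{"fn": "step_arm", "kwargs": {
  "steps": [
    {"x": 0.0, "y": 0.0, "z": 0.0, "ax": 0.0, "ay": 0.0, "az": 0.0, "claw": 0.024},
    {"x": 0.0, "y": 0.005, "z": 0.0, "ax": 0.0, "ay": 0.0, "az": 0.0, "claw": 0.03},
    {"x": 0.0, "y": 0.0, "z": 0.0, "ax": 0.0, "ay": 0.0, "az": 0.0, "claw": 0.034},
    {"x": 0.0, "y": 0.0, "z": -0.02, "ax": 0.0, "ay": 0.0, "az": 0.0, "claw": 0.034},
    {"x": 0.0, "y": 0.0, "z": -0.03, "ax": 0.0, "ay": 0.0, "az": 0.0, "claw": 0.034}
  ]
}}

```text
time_s: 11.48
ee_pos: [0.4795, -0.0464, 0.1004]
eef_rot: [3.138, 0.008, -0.309]
force: [0.3, 0.3, 0.1]
grip_width: 0.034
```

{"fn": "step_arm", "kwargs": {
  "steps": [
    {"x": 0.0, "y": 0.0, "z": -0.03, "ax": 0.0, "ay": 0.0, "az": 0.0, "claw": 0.034},
    {"x": 0.0, "y": 0.0, "z": -0.03, "ax": 0.0, "ay": 0.0, "az": 0.0, "claw": 0.034},
    {"x": -0.04, "y": 0.0, "z": -0.02, "ax": 0.0, "ay": 0.0, "az": 0.0, "claw": 0.034},
    {"x": -0.04, "y": 0.0, "z": 0.0, "ax": 0.0, "ay": 0.0, "az": 0.0, "claw": 0.034},
    {"x": -0.03, "y": 0.0, "z": 0.0, "ax": 0.0, "ay": 0.0, "az": 0.0, "claw": 0.034}
  ]
}}

```text
time_s: 11.9
ee_pos: [0.3794, -0.0156, 0.1871]
eef_rot: [3.141, 0.002, -0.299]
force: [-0.4, -0.0, 1.1]
grip_width: 0.034
```

```bash
python3 - <<'E'
from h import *
from station import vision
st()
for n,r,f in (("top",(140,250,225,350),6),("side",(160,230,260,370),7)):
    p,_=vision.camera(n);np.save(f"pics/z_{n}.npy",p); c=cam(vision.camera_params(n))
    img=cv2.resize(p[r[0]:r[1],r[2]:r[3],::-1],None,fx=f,fy=f,interpolation=cv2.INTER_CUBIC)
    L=[(.006,-.0485,.0365),(.106,-.0485,.0365),(.106,.0515,.0365),(.006,.0515,.0365)]
    uv=((proj(c,jw(POSE,L))-[r[2],r[0]]+.5)*f).astype(np.int32)
    cv2.polylines(img,[uv],True,(255,255,0),1)
    t=np.radians(-115); k=(.056+.058*np.cos(t),-.07+.058*np.sin(t),.0735)
    uv=((proj(c,jw(POSE,k))-[r[2],r[0]]+.5)*f).astype(int)[0]; cv2.circle(img,tuple(uv.tolist()),6,(0,255,0),1)
    cv2.imwrite(f"pics/z_{n}.png",img)
E
```

```text
t 11.9 jig [ -11.97 -221.3   187.06] rpy [ 1.7994e+02  1.2000e-01 -1.7130e+01] Fjig [-0.04 -0.44  1.11] w 0.03404275157113347
```

View pics/z_top.png

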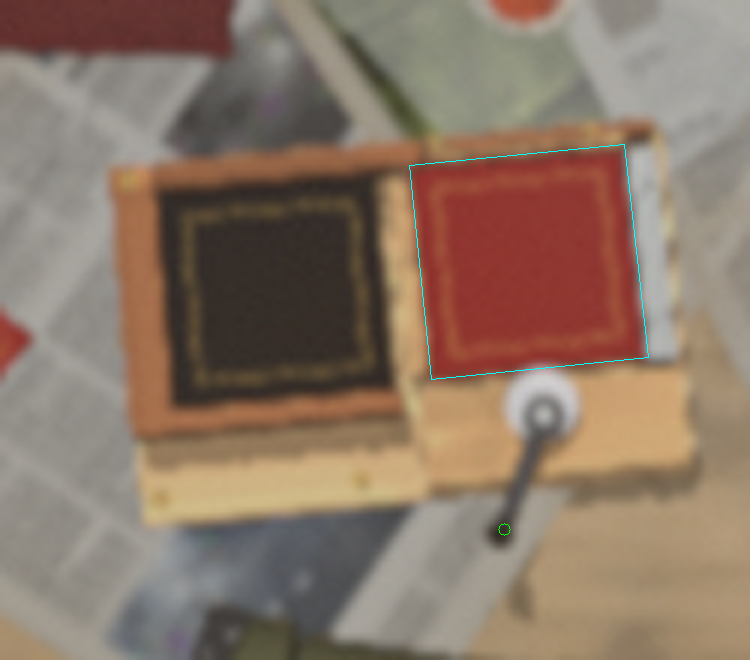

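View pics/z_side.png

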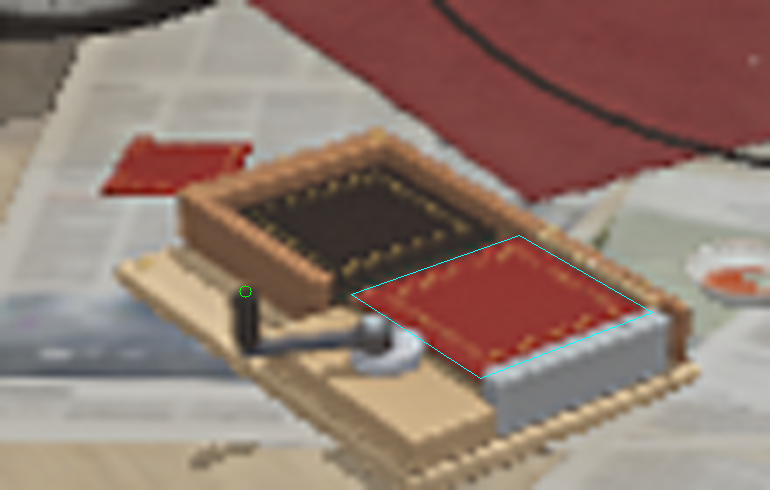

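The knob is at its end-stop position (circle), the disc touches the tile's edge at top crop (542,370), and the tile lies on the home outline with no gap at the stop. The arm is clear, so I'll hand in.

```bash
python3 -c "
from station import ticket
print(ticket.hand_in())"
```

```text
the job is handed in; nothing more can be done
None
```

I slid the red tile off the stack under about 4–10 N of fingertip force, without lifting it. It dropped onto the bed and went on to the end stop. I then swung the cam lever over until the force at the knob jumped to 14 N, lifted clear and handed in at about 12 s.

**What the last pictures showed:**
- **Tile:** it lies on the predicted home outline in both cameras, flush with the stop and square. By the fingertip's height before clamping, its face was at about 36.9 mm, so its underside was about 31 mm up.
- **Cam:** the knob is at its full-swing position and the disc touches the tile's edge.
- **Black tile:** it looks unmoved; I judged that by eye. I didn't re-check the bystanders at the end, but the only objects the arm touched were the red tile and the knob.

**Checks that disagreed or couldn't be made:**
- **Tile travel:** the top camera gave about 117 mm against the nominal 116 mm. The side camera gave 111 mm, probably because the stop hides part of the tile there. I relied on the top view and on the finger slipping on the tile at the stop.
- **Lever start:** the lever began about 18° past its nominal open position, still well below the 0.8 rad limit.
- **Cam clamping force:** I couldn't measure it directly. The only signs are the rise in knob force near the end of the swing and the lever's final position.

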